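# Tuck a compartment cover under its lip, lay it flat and latch it

## Robot

A 6-joint arm with a two-finger parallel gripper is mounted at the origin on a cart in front of the work surface, level with it; the furniture and walls round the work are solid. World frame = base frame: x ahead of the robot, y to its left, z up, the work surface at z = 0. Lengths are in mm, angles in rad, forces in N, time in s.
With the tool pointing down it reaches from about 275 to 1000 mm from the base axis. Payload 8.4 kg.
Tool frame: the origin (TCP) lies at the very end of the fingers, on their centre line; the grasp point (between the pads) lies 19 mm behind it; z points along the fingers, x is the direction in which the jaws open and shut, and the axes are right-handed (so a half turn about z gives the same grasp; the last joint's range is limited). The gripper opens to 85 mm and grips with 20 to 120 N. Pads are 22 mm wide; open, the fingers measure 114 mm over their backs; the gripper's body (76 mm by 85 mm) begins 54 mm behind the grasp point. The pads swing forward as they close: fully open they stand 13 mm farther back than shut.
Start: joints at [1.131, 0.353, 1.633, -0, 1.155, -0.002], TCP at [264.966, 566.057, 205.181] pointing down, gripper open.
Joint ranges: [-2.63, 2.63], [-0.92, 2.1], [0.06, 2.66], [-1.3, 4.44], [0, 2.69], [-3.02, 3.02]. Speed limits (rad/s): [2.22, 2.22, 2.79, 3.14, 3.14, 3.14].

## Interface

Orientations are given as [roll, pitch, yaw] about the fixed x, y, z axes, in that order (R = Rz(yaw) Ry(pitch) Rx(roll)).
In Python, from rig import r gives the robot as it stands.
- The arm moves only by the tool arm_command, never from a script. Its argument "targets" is a list of rows, each a list of 6 numbers: the shift along the tool's x, y, z in m, then the turn, a rotation vector about the tool's x, y, z in rad. A call has 1 to 20 rows; each row shifts and turns the commanded pose from where the row before left it, along the tool's axes as they then stand; what a row does not reach is not made up. A row lasts 1/12 s, in which the tool goes at most 41.7 mm and 7.16 degrees, less where a joint would pass 70% of its speed; a pose out of reach is approached as far as the arm can. A call is refused whole if a number of a shift passes 0.0417 or a number of a turn 0.125, either way. A call with a gripper value outside its range is refused whole. "fingers" is the finger opening in m, from 0 to 0.0854, set as the call begins (left out, the last holds). The fingers move at their own pace and stop on an object; "squeeze" is the grip in N (left out, the last holds). Time passes only in rows, so rows that do not move let the fingers close. It gives the time, the measured TCP pose, the force and the opening at its end, in the units of the state.
- r.sense(): the state, without advancing time (a new reading comes with each control period).
- r.grab_frame(name): name is "scene" or "top" or "wrist"; returns a dict with "image" (420x560x3 uint8, blue, green, red), "fx", "fy", "cx", "cy" (pixels), "xyz" and "orientation" of the camera in the world. Camera axes: x right, y down, z forward; pixel columns grow to the right and rows downward; lengths in mm; the calibration is good to about 2 mm. The wrist camera is an equidistant fisheye: a pixel r from the principal point sees the ray r / f radians off the axis. A picture is of the moment at which its call begins. There is no depth.
- r.sign_off(): hands the job in, once; it reports no verdict.
The state is a dict: "clock": time; "qpos": joint angles; "qvel": joint speeds; "joint_efforts": joint torques, N m; "eef_pos": TCP position; "tcp_rot": TCP orientation; "contact_force": force on the tool from outside, world axes, zero at the start; "wrist_torque": the same for the moment, N m; "opening": opening from 0.0 (shut) to 1.0 (fully open).
Only numpy, scipy, OpenCV 4.12 (cv2) and the standard library are available. Lean on these libraries where they do the work, as an engineer would, in place of code of your own. Each camera call takes 0.05 s, during which the arm holds its last target.

## Task

Close the terminal compartment of the grey instrument housing: take the metal cover by its black grip, tilt it to slip its tongue in under the housing's overhanging lip, then lower it in the hand (do not let it fall) until it lies flat in its recess. Then push the orange-knobbed latch fully across so that it locks the cover, let go, and leave the tools lying around where they are.

Things in the scene. Friction and masses are not known exactly. Their poses are not given: they have to be found in the camera images.
- housing: Grey open-topped instrument housing, 172 x 112 mm, does not move. Origin: centre of its underside on the bench, z up. Recess for the cover: x -78 to 78, y -48 to 48 mm; walls 8 mm thick, side walls end at z = 53.5 mm. Lip at its -x end, tall panel at its +x end, latch on its +y wall. Below the recess it is open down to z = 24 mm. Two terminals stick out 18 mm at the outer -x face, z 24 to 40 mm.
- lip_edge (a point): Middle of the lower free edge of the steel lip that overhangs the recess's -x end by 22 mm (x -78 to -56 mm) over its whole width; at (-56, 0, 54.5) mm in the housing's frame, axes as the housing's. The lip is 4 mm thick.
- recess (a point): Where the cover's origin belongs, at (0, 0, 46) mm in the housing's frame, axes as the housing's: the cover's underside rests on 8 mm wide ledges at this height, along the side walls (from x = -40 to 78 mm) and along the tall panel. 3 mm of play either way in x and y; the fitted cover's top is 2.5 mm below the lip's underside.
- cover: Silver-white aluminium cover plate, 0.15 to 0.31 kg, lying flat on the bench, grip up. Origin: centre of underside, z up. 150 mm long in x, 6 mm thick, 90 mm wide; its -x end (x -75 to -53 mm) is a 70 mm wide tongue with a yellow stripe. Black grip: upright rib in the middle, 12 mm thick in x, 56 mm long in y, z 6 to 40 mm; grip across the 12 mm. Fitted, its axes point as the housing's.
- tongue_tip (a point): Middle of the end face of the cover's tongue, at (-75, 0, 3) mm in the cover's frame.
- latch (a joint): Travel of the sliding latch in m: 0 open, 0.022 fully closed, its 18 mm wide bolt then reaching 14 mm over the cover's edge, 2 mm above it. It slides towards the housing's -y, stays where it is left and takes about 3 N. It starts nearly open, clear of the recess (up to 0.005); left there, the cover passes it.
- latch_knob (a point): Middle of the top of the latch's orange knob, 14 x 14 mm, 24 mm tall above the bolt; at (45, 78, 83) mm in the housing's frame when open, moves with the latch. The shelf under the bolt reaches out to y = 94 mm, its top at z = 53.5 mm.
- screwdriver: Screwdriver, 144 x 22 x 19 mm, lying on the bench between the working areas; bystander. Origin under its middle.
- scissors: Red-handled scissors, about 199 x 87 x 9 mm, on the bench at front right; bystander.
- cutters: Red and black side cutters, 128 x 83 x 12 mm, on the bench at front left; bystander.
- pliers: Blue-handled pliers, 149 x 67 x 12 mm, on the bench at the left; bystander.
- panel_top (a point): Middle of the top of the tall end panel, at (82, 0, 97) mm in the housing's frame; the panel is 8 mm thick (x 78 to 86 mm) and spans the width. Because of it the cover goes in under the lip only when tilted 20 degrees or more, tongue end down; 25 to 35 degrees clear the panel easily.

How it is judged:
By the outcome, as a careful person would: the job done as asked, in the order asked, and still so for the second after the job is handed in, with the robot touching nothing.
It also fails if it takes over 58 s, if anything falls off the work surface, if the arm or the gripper's body presses on something with over 40 N, if the wrist force passes 120 N, or if a joint passes its speed limit or range.

## Working session

There is one attempt and no reset: what is moved stays moved. The work goes in short steps, Python scripts to look and compute and a tool call to move; the robot and the scene stay as the last step left them, time stands still between calls to the robot, and variables do not carry over. Pictures are saved under pics/ and viewed, and the job is handed in when it is done.

Besides the shell and the picture viewer there is one more tool, called after ">>>" as name(argument=value, ...), one argument or row to a line, values as JSON. arm_command: Moves the arm, as the interface text tells. Its arguments: {"type":"object","properties":{"targets":{"type":"array"},"fingers":{"type":"number"},"squeeze":{"type":"number"}},"required":["targets"]}

```bash
ls -la; mkdir -p pics; python3 - <<'E'
from rig import r
import cv2
s=r.sense(); print(s)
for n in ["scene","top","wrist"]:
    f=r.grab_frame(n); cv2.imwrite(f"pics/{n}0.png",f["image"])
    print(n,{k:v for k,v in f.items() if k!="image"})
E
```

```text
total 12
drwxr-xr-x  3 agent agent 4096 Dec  6 05:17 .
drwxr-xr-x 23 root  root  4096 Dec  6 05:17 ..
drwxr-xr-x  2 agent agent 4096 Dec  6 05:17 pics
{'clock': 0.0, 'qpos': array([ 1.13059490e+00,  3.53688459e-01,  1.63415728e+00,  9.38899424e-06,
        1.15521283e+00, -2.38278965e-03]), 'qvel': array([-0.00107524, -0.00034177, -0.00011505, -0.00099474, -0.00018217,
       -0.00159857]), 'joint_efforts': array([ 1.70352589e-03, -6.05261350e+01, -3.42080426e+01,  1.62177521e-04,
        9.08608170e-03, -3.91396645e-05]), 'eef_pos': array([264.7373667 , 565.57087537, 204.42664159]), 'tcp_rot': array([-3.14158058e+00,  1.46588831e-03,  1.13297390e+00]), 'contact_force': array([-0.29867848, -0.11270629,  0.17610031]), 'wrist_torque': array([-0.04813202,  0.01357919, -0.01501186]), 'opening': 0.9980262266883053}
scene {'fx': 528.8185926016645, 'fy': 528.8185926016645, 'cx': 286.54668693027577, 'cy': 207.82168046016665, 'xyz': array([  -19.15263543, -1069.03827842,   772.91726987]), 'orientation': array([-2.08318618, -0.01212888, -0.46462616])}
top {'fx': 451.85202907737397, 'fy': 451.85202907737397, 'cx': 286.819767643856, 'cy': 206.09721943125012, 'xyz': array([ 416.40368953,   21.0679667 , 1538.01074942]), 'orientation': array([-3.07253859, -0.02019665, -1.56494198])}
wrist {'fx': 325.19226210127806, 'fy': 325.19226210127806, 'cx': 279.6217934605189, 'cy': 208.62883504506217, 'xyz': array([198.09053459, 597.46716951, 373.78894942]), 'orientation': array([2.84647215e+00, 2.07681552e-03, 1.13308961e+00])}
```

View pics/scene0.png

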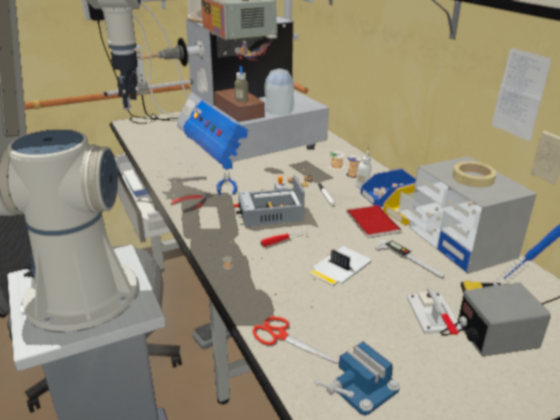

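View pics/top0.png

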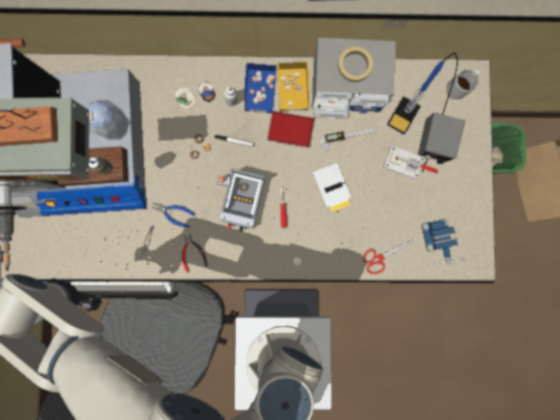

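View pics/wrist0.png

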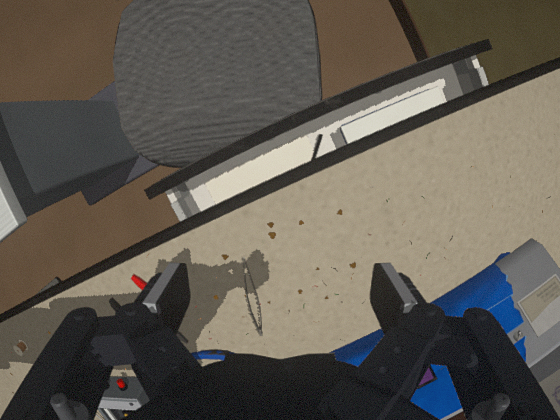

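The scene view shows the housing around (272,205) and the cover, with its black grip, at (340,262). In the top view the housing is around (242,198) and the cover around (332,187), with the stripe at (340,205). Next I'll build helpers and zoom in.

```bash
cat > h.py <<'E'
import numpy as np, cv2
from scipy.spatial.transform import Rotation as R
def rot(o): return R.from_euler('xyz',o).as_matrix()
def ray(f,uv,name):
    x=(uv[0]-f["cx"])/f["fx"]; y=(uv[1]-f["cy"])/f["fy"]
    if name=="wrist":
        t=np.hypot(x,y); d=np.array([x/t*np.sin(t),y/t*np.sin(t),np.cos(t)]) if t>1e-9 else np.array([0,0,1.])
    else: d=np.array([x,y,1.])
    return np.array(f["xyz"]), rot(f["orientation"])@d
def onplane(f,uv,name,z):
    c,d=ray(f,uv,name); return c+d*(z-c[2])/d[2]
def proj(f,p,name):
    q=rot(f["orientation"]).T@(np.array(p,float)-f["xyz"])
    if name=="wrist":
        rr=np.hypot(q[0],q[1]); t=np.arctan2(rr,q[2]); k=t/max(rr,1e-9)
        return np.array([f["cx"]+f["fx"]*q[0]*k,f["cy"]+f["fy"]*q[1]*k])
    return np.array([f["cx"]+f["fx"]*q[0]/q[2],f["cy"]+f["fy"]*q[1]/q[2]])
def crop(img,c0,c1,r0,r1,k): return cv2.resize(img[r0:r1,c0:c1],None,fx=k,fy=k,interpolation=cv2.INTER_CUBIC)
E
python3 - <<'E'
from h import *
i=cv2.imread("pics/top0.png"); cv2.imwrite("pics/top0h.png",crop(i,205,365,150,245,5))
i=cv2.imread("pics/scene0.png"); cv2.imwrite("pics/scene0h.png",crop(i,215,385,165,290,4))
E
```

```text
(no output)
```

View pics/top0h.png

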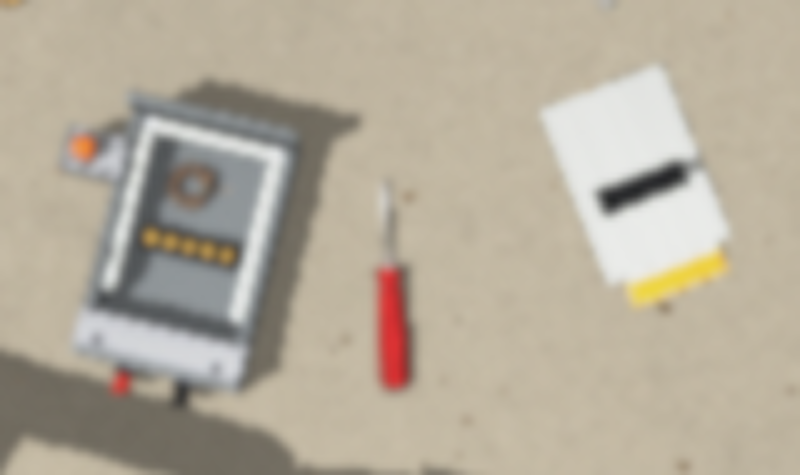

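View pics/scene0h.png

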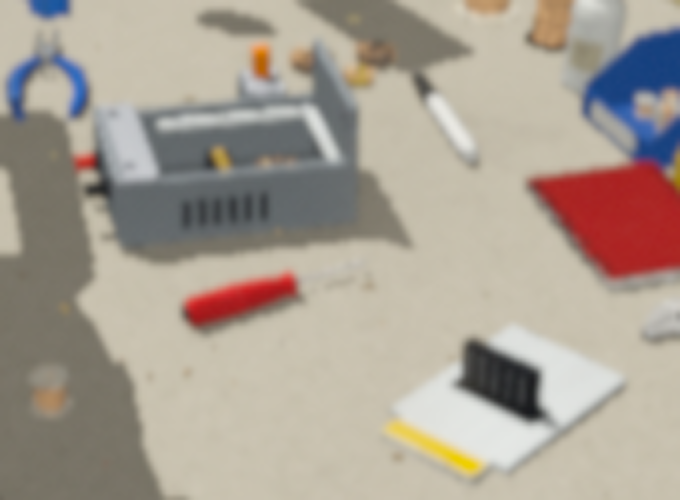

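```bash
python3 - <<'E'
from h import *
from rig import r
f=r.grab_frame("top"); img=f["image"]
g=lambda U,V,z: onplane(f,((U+.5)/5-.5+205,(V+.5)/5-.5+150),"top",z)[:2].round(1)
print("cover",[g(*p,6) for p in [(540,110),(660,65),(730,240)]])
hsv=cv2.cvtColor(img,cv2.COLOR_BGR2HSV)
# yellow stripe, grip
m=cv2.inRange(hsv,(22,150,150),(35,255,255)); m[:, :325]=0; m[:,360:]=0; m[:180]=0; m[220:]=0
pts=cv2.findNonZero(m).reshape(-1,2); c=pts.mean(0); print("yellow",len(pts),onplane(f,c,"top",6))
m=cv2.inRange(hsv,(0,0,0),(180,255,90)); m2=np.zeros_like(m); m2[178:196,320:348]=m[178:196,320:348]
pts=cv2.findNonZero(m2).reshape(-1,2); rc=cv2.minAreaRect(pts); print("grip",rc, onplane(f,pts.mean(0),"top",38))
print("housing lip corners z58.5",[g(*p,58.5) for p in [(78,345),(243,388)]])
print("panel top corners z97",[g(*p,97) for p in [(135,95),(297,133)]], "knob",g(85,147,83))
print(r.sense()['clock'])
E
```

```text
cover [array([641.5, -96.8]), array([ 673.3, -179.1]), array([ 553.2, -226.8])]
yellow 42 [ 527.06083584 -190.91092322    6.        ]
grip ((333.3965759277344, 186.74136352539062), (3.15682053565979, 16.155494689941406), 68.19859313964844) [ 586.01520845 -163.76187705   38.        ]
housing lip corners z58.5 [array([476.4, 209.2]), array([449. , 101.2])]
panel top corners z97 [array([635.5, 170.4]), array([611.9,  66.3])] knob [603.5 203.6]
0.2
```

```bash
cat >> h.py <<'E'
def seg(p0,R0,p1,R1,n):
    """n identical rows (shift m, rotvec) from pose0 to pose1"""
    rel=R0.T@R1; rv=R.from_matrix(rel).as_rotvec()/n; A=R.from_rotvec(rv).as_matrix()
    S=sum(np.linalg.matrix_power(A,k) for k in range(n))
    return np.r_[np.linalg.solve(S,R0.T@(np.array(p1,float)-p0))/1000,rv]
def down(yaw): return rot([np.pi,0,yaw])
def go(r,p,Rt,n):
    s=r.sense(); q=seg(s['eef_pos'],rot(s['tcp_rot']),p,Rt,n); print(n,"x",np.round(q,4).tolist())
E
python3 - <<'E'
from h import *
from rig import r
go(r,[525,65,210],down(-0.24),15)
go(r,[525,65,210],down(-0.24),16)
E
```

```text
15 x [-0.0005, 0.0407, -0.0003, 0.0, 0.0001, 0.0915]
16 x [-0.0004, 0.0382, -0.0003, 0.0, 0.0, 0.0858]
```

>>> arm_command(
  targets=[
    [0, 0.038, 0, 0, 0, 0.086],
    [0, 0.038, 0, 0, 0, 0.086],
    [0, 0.038, 0, 0, 0, 0.086],
    [0, 0.038, 0, 0, 0, 0.086],
    [0, 0.038, 0, 0, 0, 0.086],
    [0, 0.038, 0, 0, 0, 0.086],
    [0, 0.038, 0, 0, 0, 0.086],
    [0, 0.038, 0, 0, 0, 0.086],
    [0, 0.038, 0, 0, 0, 0.086],
    [0, 0.038, 0, 0, 0, 0.086],
    [0, 0.038, 0, 0, 0, 0.086],
    [0, 0.038, 0, 0, 0, 0.086],
    [0, 0.038, 0, 0, 0, 0.086],
    [0, 0.038, 0, 0, 0, 0.086],
    [0, 0.038, 0, 0, 0, 0.086],
    [0, 0.038, 0, 0, 0, 0.086],
    [0, 0, 0, 0, 0, 0],
    [0, 0, 0, 0, 0, 0],
    [0, 0, 0, 0, 0, 0],
  ],
)

```text
clock: 1.78
eef_pos: [528.3, 70.3, 205.3]
tcp_rot: [-3.141, -0.0, -0.243]
contact_force: [-0.6, 0.1, -0.5]
opening: 1.002
```

```bash
cat > snap.py <<'E'
import sys,pickle
from h import *
from rig import r
n,tag=sys.argv[1],sys.argv[2]
f=r.grab_frame(n); s=r.sense(); pickle.dump((f,s),open(f"pics/{tag}.pkl","wb")); cv2.imwrite(f"pics/{tag}.png",f["image"])
print(s['clock'],s['eef_pos'].round(1),s['tcp_rot'].round(3),s['contact_force'].round(1),round(s['opening'],3))
print(f['xyz'].round(1),f['orientation'].round(3))
E
python3 snap.py wrist w1
```

```text
1.8333 [528.4  70.9 205.3] [-3.141 -0.    -0.242] [-1.1  1.  -0.3] 0.999
[546.3 142.3 374.6] [ 2.847e+00 -1.000e-03 -2.430e-01]
```

View pics/w1.png

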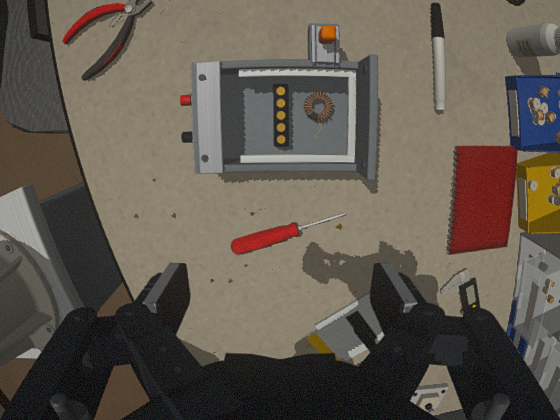

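The wrist view shows the housing at cols 190–378, rows 55–180. The light lip is at col ~207, the panel at ~370 and the orange knob at (327,33). The screwdriver is below the housing. I'll crop in to read corners.

```bash
python3 - <<'E'
from h import *
i=cv2.imread("pics/w1.png"); cv2.imwrite("pics/w1h.png",crop(i,180,390,15,185,4)[:600,:800])
cv2.imwrite("pics/w1h.png",cv2.resize(i[15:185,180:390],(790,640))[:600])
j=crop(i,180,380,40,185,4); 
for k in range(0,800,80): cv2.line(j,(k,0),(k,6),(0,0,255),1)
cv2.imwrite("pics/w1h.png",j)
E
```

```text
(no output)
```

View pics/w1h.png

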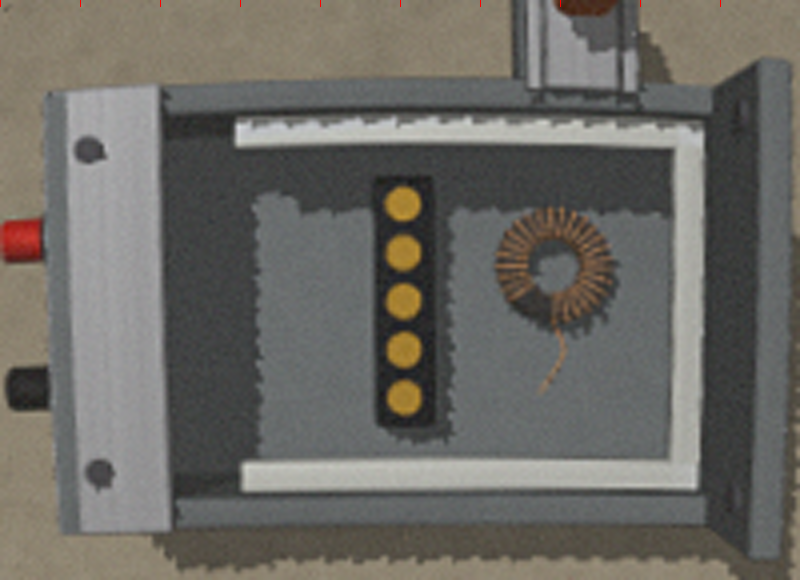

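```bash
cat > hfit.py <<'E'
from h import *
import pickle
from scipy.optimize import least_squares
f,s=pickle.load(open("pics/w1.pkl","rb"))
P=[((235,148),(-40,40,46)),((241,461),(-40,-40,46)),((672,149),(70,40,46)),((668,461),(70,-40,46)),((160,86),(-56,56,58.5)),((171,531),(-56,-56,58.5)),((759,60),(78,56,97)),((750,557),(78,-56,97)),((403,302),None)]
P=[p for p in P if p[1]]
uv=np.array([((a+.5)/4-.5+180,(b+.5)/4-.5+40) for (a,b),_ in P])
def w(q,l): c,t=np.cos(q[2]),np.sin(q[2]); return [q[0]+c*l[0]-t*l[1],q[1]+t*l[0]+c*l[1],l[2]+q[3]]
fun=lambda q: np.ravel([proj(f,w(q,l),"wrist")-u for u,(_,l) in zip(uv,P)])
for free in (1,0):
    o=least_squares(lambda q:fun(np.r_[q[:3],q[3]*free]),[543,137,-.23,0]); print(o.x.round(3)); print(o.fun.reshape(-1,2).round(1).tolist())
q=o.x
img=f["image"]; hsv=cv2.cvtColor(img,cv2.COLOR_BGR2HSV)
m=cv2.inRange(hsv,(5,170,170),(18,255,255)); m[50:]=0
pts=cv2.findNonZero(m).reshape(-1,2); x,y,ww,hh=cv2.boundingRect(pts); print("knob",x,y,ww,hh)
k=onplane(f,(x+ww/2,y+hh/2),"wrist",83); c,t=np.cos(q[2]),np.sin(q[2]); d=k[:2]-q[:2]; print(k, "in housing",c*d[0]+t*d[1],-t*d[0]+c*d[1])
E
python3 hfit.py
```

```text
[ 5.45030e+02  1.40212e+02 -2.34000e-01 -9.18000e-01]
[[-0.2, 0.2], [0.0, 0.1], [0.3, 0.2], [0.3, -0.4], [0.4, -0.8], [0.8, 0.4], [-0.6, -0.7], [-0.8, 1.0]]
[ 5.44985e+02  1.40232e+02 -2.34000e-01  0.00000e+00]
[[-0.4, 0.1], [-0.1, 0.2], [0.4, 0.1], [0.4, -0.3], [0.2, -0.9], [0.6, 0.6], [-0.4, -0.9], [-0.6, 1.2]]
knob 322 26 13 11
[606.76643824 205.24134494  83.        ] in housing 45.009351098092395 77.57100816634062
```

```bash
python3 - <<'E'
from h import *
from rig import r
go(r,[603,-206,150],down(0.38),9)
E
```

```text
9 x [0.0073, 0.0315, 0.0061, -0.0, -0.0, -0.0691]
```

>>> arm_command(
  targets=[
    [0.007, 0.0315, 0.006, 0, 0, -0.069],
    [0.007, 0.0315, 0.006, 0, 0, -0.069],
    [0.007, 0.0315, 0.006, 0, 0, -0.069],
    [0.007, 0.0315, 0.006, 0, 0, -0.069],
    [0.007, 0.0315, 0.006, 0, 0, -0.069],
    [0.007, 0.0315, 0.006, 0, 0, -0.069],
    [0.007, 0.0315, 0.006, 0, 0, -0.069],
    [0.007, 0.0315, 0.006, 0, 0, -0.069],
    [0.007, 0.0315, 0.006, 0, 0, -0.069],
    [0, 0, 0, 0, 0, 0],
    [0, 0, 0, 0, 0, 0],
    [0, 0, 0, 0, 0, 0],
    [0, 0, 0, 0, 0, 0],
  ],
  fingers=0.06,
)

```text
clock: 2.92
eef_pos: [599.3, -204.9, 151.2]
tcp_rot: [-3.141, 0.0, 0.379]
contact_force: [-0.3, 0.2, 0.4]
opening: 0.701
```

```bash
python3 snap.py wrist w2
```

```text
2.9667 [ 599.2 -205.   151.4] [-3.141  0.     0.379] [-0.4 -0.1 -0.5] 0.701
[ 572.2 -136.   320.5] [2.847 0.    0.379]
```

View pics/w2.png

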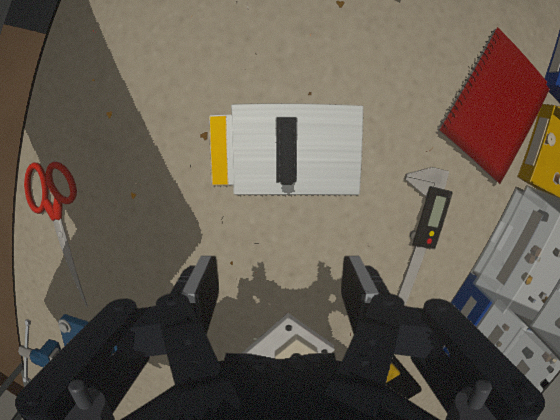

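The cover is clear at (285,150): stripe at (219,150), grip at (287,150), nearly aligned with the tool.

```bash
python3 - <<'E'
from h import *
import pickle
f,s=pickle.load(open("pics/w2.pkl","rb")); img=f["image"]; hsv=cv2.cvtColor(img,cv2.COLOR_BGR2HSV)
roi=np.zeros(img.shape[:2],np.uint8); roi[95:205,200:375]=255
wh=cv2.inRange(hsv,(0,0,170),(180,40,255))&roi; ye=cv2.inRange(hsv,(20,150,120),(35,255,255))&roi; bl=cv2.inRange(hsv,(0,0,0),(180,255,70))&roi
def big(m):
    c,_=cv2.findContours(m,cv2.RETR_EXTERNAL,cv2.CHAIN_APPROX_NONE); return max(c,key=cv2.contourArea).reshape(-1,2)
for n,m,z in (("white",wh,6),("yellow",ye,6),("black",bl,40)):
    c=big(m); p=np.array([onplane(f,u,"wrist",z)[:2] for u in c],np.float32); rc=cv2.minAreaRect(p); print(n,c.min(0),c.max(0),np.round(rc[0],1),np.round(rc[1],1),round(rc[2],2))
# grip top corners by eye
E
python3 - <<'E'
import cv2
from h import *
i=cv2.imread("pics/w2.png"); cv2.imwrite("pics/w2h.png",crop(i,205,365,95,205,5))
E
```

```text
white [210 104] [362 193] [ 591.1 -166.4] [147.6  88. ] 21.74
yellow [210 116] [227 184] [ 529.5 -191.6] [15.4 67.8] 21.67
black [277 118] [296 184] [ 589.9 -165. ] [16.2 58. ] 21.65
```

View pics/w2h.png

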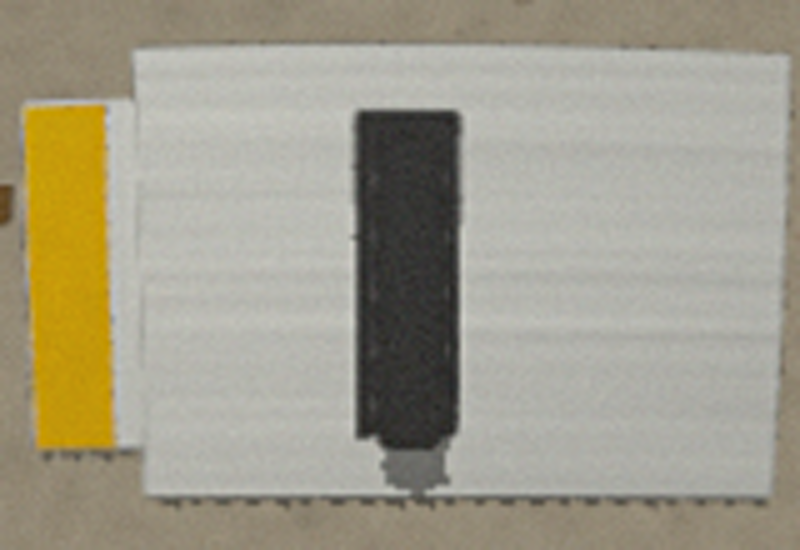

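The cover origin is at about (590.7,-166) with yaw 0.379. I'll descend around the grip.

>>> arm_command(
  targets=[
    [0.0016, -0.0098, 0.02, 0, 0, 0],
    [0.0016, -0.0098, 0.02, 0, 0, 0],
    [0.0016, -0.0098, 0.02, 0, 0, 0],
    [0.0017, -0.01, 0.02, 0, 0, 0],
    [0, 0, 0.018, 0, 0, 0],
    [0, 0, 0.018, 0, 0, 0],
    [0, 0, 0.012, 0, 0, 0],
    [0, 0, 0.006, 0, 0, 0],
    [0, 0, 0, 0, 0, 0],
    [0, 0, 0, 0, 0, 0],
    [0, 0, 0, 0, 0, 0],
  ],
  fingers=0.05,
)

```text
clock: 3.88
eef_pos: [591.6, -167.7, 18.2]
tcp_rot: [3.141, -0.001, 0.378]
contact_force: [-0.3, 0.2, 1.3]
opening: 0.584
```

```bash
python3 snap.py wrist w3
```

```text
3.9333 [ 591.7 -167.8   18.3] [ 3.14e+00 -1.00e-03  3.78e-01] [-0.3 -0.2  0.6] 0.585
[564.3 -98.6 187.4] [ 2.845e+00 -1.000e-03  3.780e-01]
```

View pics/w3.png

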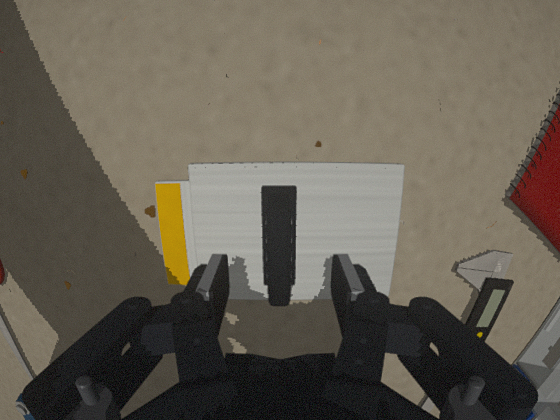

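>>> arm_command(
  targets=[
    [0, -0.001, 0.004, 0, 0, 0],
    [0, -0.001, 0.0035, 0, 0, 0],
    [0, 0, 0, 0, 0, 0],
    [0, 0, 0, 0, 0, 0],
  ],
)

```text
clock: 4.27
eef_pos: [589.8, -165.6, 9.5]
tcp_rot: [-3.141, 0.0, 0.378]
contact_force: [0.1, 0.4, 0.6]
opening: 0.585
```

>>> arm_command(
  targets=[
    [0, 0, 0, 0, 0, 0],
    [0, 0, 0, 0, 0, 0],
    [0, 0, 0, 0, 0, 0],
    [0, 0, 0, 0, 0, 0],
    [0, 0, 0, 0, 0, 0],
    [0, 0, 0, 0, 0, 0],
    [0, 0, 0, 0, 0, 0],
    [0, 0, 0, 0, 0, 0],
    [0, 0, 0, 0, 0, 0],
  ],
  fingers=0.0,
  squeeze=70,
)

```text
clock: 5.02
eef_pos: [590.3, -165.8, 10.0]
tcp_rot: [3.141, -0.0, 0.378]
contact_force: [-0.6, 0.9, 5.5]
opening: 0.106
```

>>> arm_command(
  targets=[
    [0, 0, -0.005, 0, 0, 0],
    [0, 0, -0.012, 0, 0, 0],
    [0, 0, -0.02, 0, 0, 0],
    [0, 0, -0.025, 0, 0, 0],
    [0, 0, -0.025, 0, 0, 0],
    [0, 0, -0.02, 0, 0, 0],
    [0, 0, -0.013, 0, 0, 0],
    [0, 0, 0, 0, 0, 0],
    [0, 0, 0, 0, 0, 0],
    [0, 0, 0, 0, 0, 0],
  ],
)

```text
clock: 5.85
eef_pos: [589.2, -165.4, 128.5]
tcp_rot: [-3.14, 0.001, 0.378]
contact_force: [-0.1, 0.5, -2.0]
opening: 0.104
```

```bash
python3 snap.py wrist w4;python3 snap.py scene s4; python3 -c "
from h import *
i=cv2.imread('pics/s4.png'); cv2.imwrite('pics/s4h.png',crop(i,230,430,160,300,4))"
```

```text
5.9 [ 589.  -165.4  128.2] [-3.14e+00  2.00e-03  3.78e-01] [ 0.3  0.8 -2.1] 0.098
[562.4 -96.5 297.9] [2.847e+00 2.000e-03 3.780e-01]
5.95 [ 589.1 -165.4  128.1] [-3.14e+00  2.00e-03  3.78e-01] [ 0.3  0.6 -2.5] 0.104
[  -19.2 -1069.    772.9] [-2.083 -0.012 -0.465]
```

View pics/w4.png

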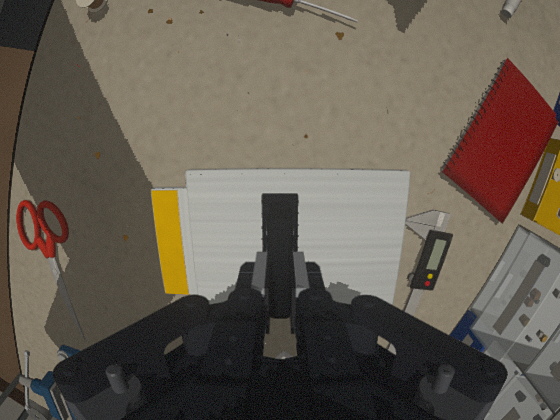

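View pics/s4h.png

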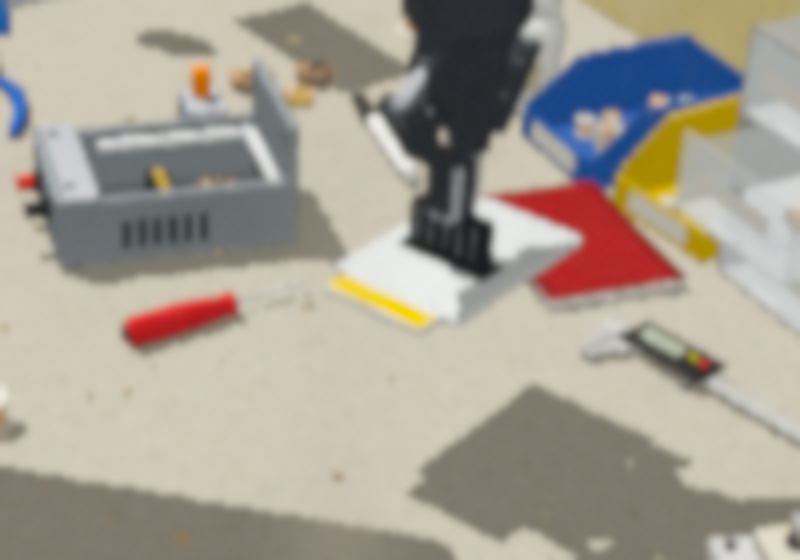

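```bash
python3 - <<'E'
from h import *
import pickle
f,s=pickle.load(open("pics/w4.pkl","rb"))
R0=rot(s['tcp_rot']);p0=s['eef_pos']
i=f["image"]; cv2.imwrite("pics/w4h.png",crop(i,145,420,160,305,2.9))
from scipy.optimize import least_squares
uv=[(187,170),(409,171),(152,189.5),(163.5,294.5),(407,259)]
for z in (-4,):
  for u in [(187,170),(409,171),(152,190),(163,294)]:
    c,d=ray(f,u,"wrist"); q=R0.T@(c-p0); e=R0.T@d; t=(4-q[2])/e[2]; print(u,(q+t*e).round(1))
E
```

```text
(187, 170) [-51.  -43.6   4. ]
(409, 171) [ 74.3 -43.6   4. ]
(152, 190) [-73.4 -32.5   4. ]
(163, 294) [-75.8  37.2   4. ]
```

View pics/w4h.png

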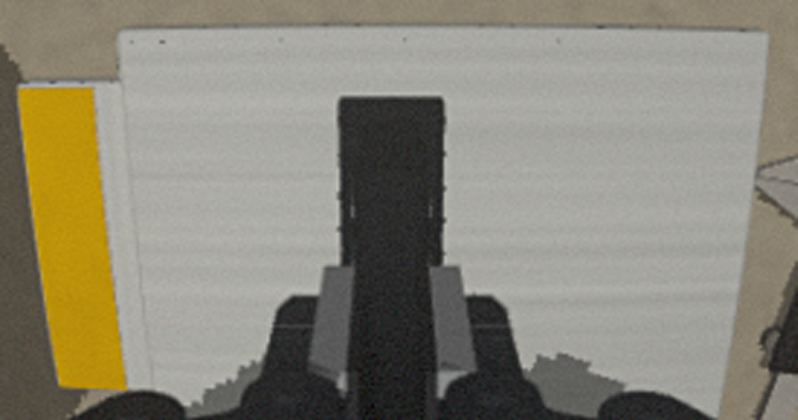

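```bash
python3 - <<'E'
from h import *
import pickle
f,s=pickle.load(open("pics/w4.pkl","rb"))
R0=rot(s['tcp_rot']);p0=s['eef_pos']
def T(f,u,z,R0,p0):
    c,d=ray(f,u,"wrist"); q=R0.T@(c-p0); e=R0.T@d; return (q+(z-q[2])/e[2]*e).round(1)
for U in [(767,30),(721,410),(118,30),(149,380),(18,87),(59,386),(338,98),(444,98)]:
    print(U,T(f,((U[0]+.5)/2.9-.5+145,(U[1]+.5)/2.9-.5+160),4,R0,p0))
f,s=pickle.load(open("pics/w2.pkl","rb"));R0=rot(s['tcp_rot']);p0=s['eef_pos']
print('w2')
for U in [(135,48),(145,495),(788,55),(771,495),(22,103),(37,448)]:
    print(U,T(f,((U[0]+.5)/5-.5+205,(U[1]+.5)/5-.5+95),p0[2]-6,R0,p0))
E
```

```text
(767, 30) [ 74.4 -44.2   4. ]
(721, 410) [75.5 42.6  4. ]
(118, 30) [-52.  -43.6   4. ]
(149, 380) [-52.6  33.2   4. ]
(18, 87) [-74.1 -32.7   4. ]
(59, 386) [-74.2  36.1   4. ]
(338, 98) [ -9.7 -29.9   4. ]
(444, 98) [ 10.4 -29.9   4. ]
w2
(135, 48) [-45.7 -83.  145.4]
(145, 495) [-45.9   5.7 145.4]
(788, 55) [ 80.5 -83.1 145.4]
(771, 495) [ 80.8   5.5 145.4]
(22, 103) [-68.1 -73.1 145.4]
(37, 448) [-67.6  -4.2 145.4]
```

```bash
cat >> h.py <<'E'
HX,HY,HYAW=545.0,140.2,-0.234
OFF=np.array([-0.3,0.3,10.5])   # TCP in the cover's frame
def tcp_for(xo,zo,deg,y=0.,dx=0,dy=0,off=OFF):
    th=np.radians(deg); Rh=R.from_euler('z',HYAW).as_matrix(); Rc=Rh@R.from_euler('y',-th).as_matrix()
    p=np.array([HX,HY,0])+Rh@np.array([xo+dx,y+dy,zo])+Rc@off
    return p,Rc@np.diag([1.,-1,-1])
def cover_now(s,off=OFF):
    Rt=rot(s['tcp_rot']); Rc=Rt@np.diag([1.,-1,-1]); p=s['eef_pos']-Rc@off
    Rh=R.from_euler('z',HYAW).as_matrix(); q=Rh.T@(p-[HX,HY,0]); e=R.from_matrix(Rh.T@Rc).as_euler('xyz',degrees=True)
    return q.round(1),e.round(2)
def zo_for(xo,deg,bias=0):
    th=np.radians(deg); s,c=np.sin(th),np.cos(th); return (48*s+50.25*c-3-bias+s*xo)/c
E
python3 - <<'E'
from h import *
from rig import r
s=r.sense(); print(cover_now(s))
p,Rt=tcp_for(60,145,30); print(p.round(1), R.from_matrix(Rt).as_euler('xyz').round(3)); go(r,p,Rt,13)
print("insert zo", zo_for(-8,30))
E
```

```text
(array([ 114.1, -287.1,  117.6]), array([ 0.09,  0.12, 35.06]))
[598.1 127.9 153.9] [ 3.142 -0.524 -0.234]
13 x [0.0035, -0.0226, -0.0018, -0.0124, 0.0392, 0.046]
insert zo 69.87990915244727
```

>>> arm_command(
  targets=[
    [0.0035, -0.0226, -0.0018, -0.0124, 0.0392, 0.046],
    [0.0035, -0.0226, -0.0018, -0.0124, 0.0392, 0.046],
    [0.0035, -0.0226, -0.0018, -0.0124, 0.0392, 0.046],
    [0.0035, -0.0226, -0.0018, -0.0124, 0.0392, 0.046],
    [0.0035, -0.0226, -0.0018, -0.0124, 0.0392, 0.046],
    [0.0035, -0.0226, -0.0018, -0.0124, 0.0392, 0.046],
    [0.0035, -0.0226, -0.0018, -0.0124, 0.0392, 0.046],
    [0.0035, -0.0226, -0.0018, -0.0124, 0.0392, 0.046],
    [0.0035, -0.0226, -0.0018, -0.0124, 0.0392, 0.046],
    [0.0035, -0.0226, -0.0018, -0.0124, 0.0392, 0.046],
    [0.0035, -0.0226, -0.0018, -0.0124, 0.0392, 0.046],
    [0.0035, -0.0226, -0.0018, -0.0124, 0.0392, 0.046],
    [0.0035, -0.0226, -0.0018, -0.0124, 0.0392, 0.046],
    [0, 0, 0, 0, 0, 0],
    [0, 0, 0, 0, 0, 0],
    [0, 0, 0, 0, 0, 0],
  ],
)

```text
clock: 7.28
eef_pos: [595.4, 114.3, 151.9]
tcp_rot: [3.129, -0.501, -0.202]
contact_force: [-0.2, -0.4, -1.7]
opening: 0.101
```

```bash
python3 snap.py wrist w5;python3 snap.py scene s5; python3 -c "
from h import *
from rig import r
print(cover_now(r.sense()))
i=cv2.imread('pics/s5.png'); cv2.imwrite('pics/s5h.png',crop(i,200,400,130,270,4))"
```

```text
7.3333 [595.6 113.9 152.1] [ 3.129 -0.501 -0.204] [-0.  -0.3 -1.6] 0.101
[532.  205.4 299.6] [ 2.833 -0.501 -0.202]
7.3833 [595.8 113.7 152.4] [ 3.13  -0.502 -0.205] [-0.7  0.3 -1.9] 0.106
[  -19.2 -1069.    772.9] [-2.083 -0.012 -0.465]
(array([ 60.9, -14.3, 143.3]), array([ -0.68, -28.74,   1.68]))
```

View pics/w5.png

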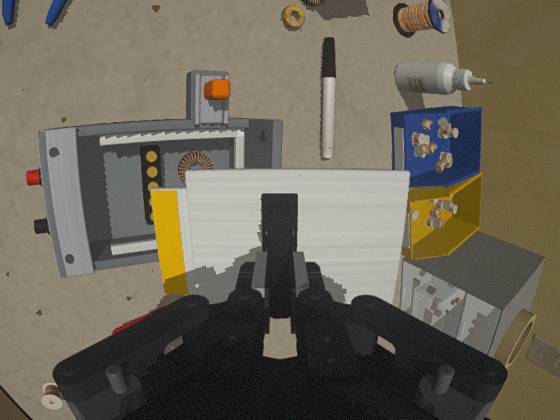

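View pics/s5h.png

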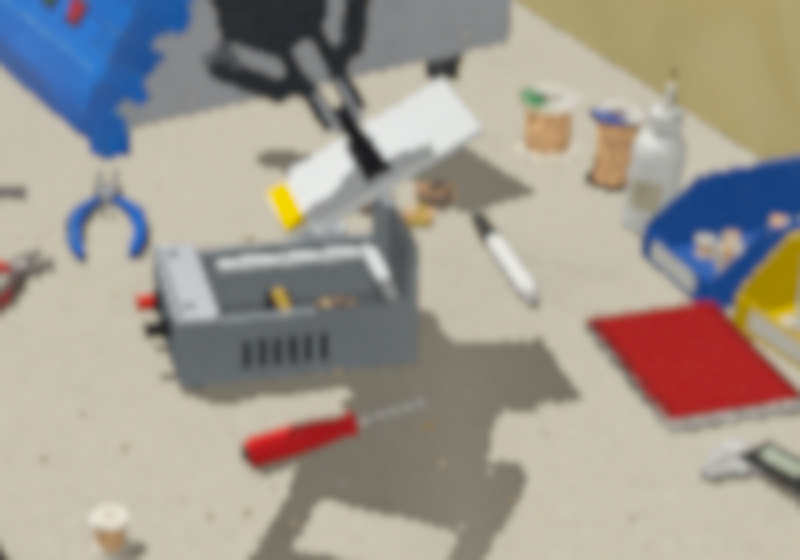

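```bash
python3 - <<'E'
from h import *
from rig import r
print(zo_for(60,30)); p,Rt=tcp_for(60,zo_for(60,30)+3,30); go(r,p,Rt,5)
E
```

```text
109.13972745734182
5 x [-0.0032, -0.0029, 0.0054, -0.0005, 0.0044, 0.0051]
```

>>> arm_command(
  targets=[
    [-0.0032, -0.0029, 0.0054, -0.0005, 0.0044, 0.0051],
    [-0.0032, -0.0029, 0.0054, -0.0005, 0.0044, 0.0051],
    [-0.0032, -0.0029, 0.0054, -0.0005, 0.0044, 0.0051],
    [-0.0032, -0.0029, 0.0054, -0.0005, 0.0044, 0.0051],
    [-0.0032, -0.0029, 0.0054, -0.0005, 0.0044, 0.0051],
    [0, 0, 0, 0, 0, 0],
    [0, 0, 0, 0, 0, 0],
    [0, 0, 0, 0, 0, 0],
    [0, 0, 0, 0, 0, 0],
  ],
)

```text
clock: 8.13
eef_pos: [598.9, 128.4, 122.0]
tcp_rot: [-3.14, -0.526, -0.235]
contact_force: [-0.6, 0.0, -2.2]
opening: 0.101
```

```bash
python3 snap.py wrist w6; python3 -c "
from h import *
from rig import r
s=r.sense();print(cover_now(s),s['qpos'].round(2))
p,Rt=tcp_for(60,zo_for(60,30)+3,30); go(r,p,Rt,1)
i=cv2.imread('pics/w6.png'); cv2.imwrite('pics/w6h.png',crop(i,20,220,80,220,4))"
```

```text
8.1833 [598.9 128.5 122. ] [-3.14  -0.526 -0.235] [ 0.4 -0.2 -2. ] 0.101
[533.9 220.  268.6] [ 2.848 -0.526 -0.234]
(array([ 60.7,   0.8, 113.1]), array([  0.09, -30.12,  -0.04])) [ 0.38  0.28  2.11 -0.77  0.43  1.28]
1 x [-0.001, 0.0008, 0.0005, -0.0012, -0.0021, -0.0006]
```

View pics/w6.png

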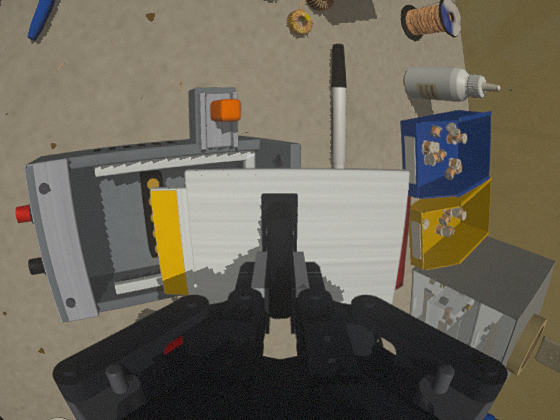

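```bash
python3 -c "
from h import *
i=cv2.imread('pics/w6.png'); cv2.imwrite('pics/w6h.png',crop(i,15,215,135,275,4)); cv2.imwrite('pics/w6i.png',crop(i,15,215,190,330,4))"
```

```text
(no output)
```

View pics/w6h.png

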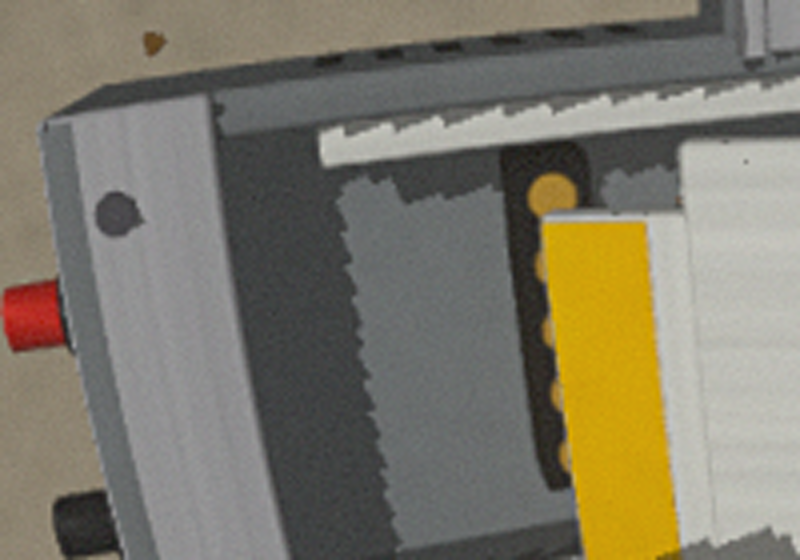

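View pics/w6i.png

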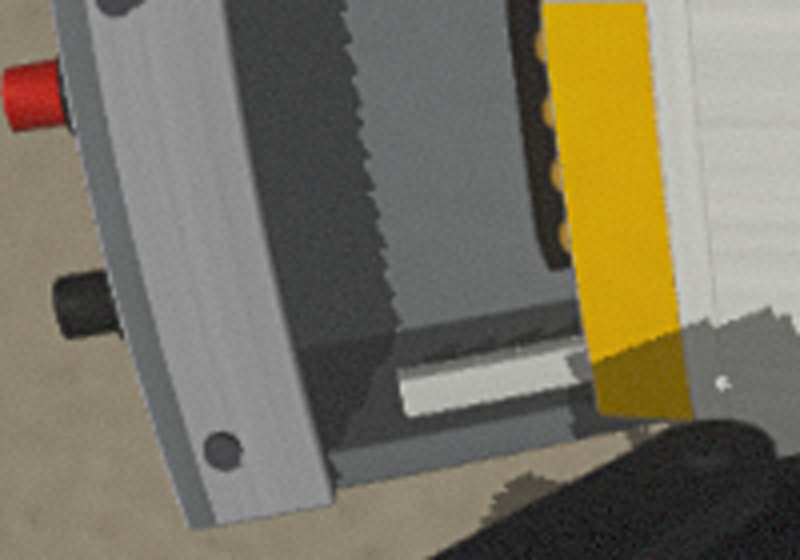

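```bash
cat > fit6.py <<'E'
from h import *
import pickle
from scipy.optimize import least_squares
f,s=pickle.load(open("pics/w6.pkl","rb"))
u1=lambda a,b:((a+.5)/4-.5+15,(b+.5)/4-.5+135)
u2=lambda a,b:((a+.5)/4-.5+15,(b+.5)/4-.5+190)
P=[(u1(210,94),(-56,56,58.5)),(u2(334,500),(-56,-56,58.5)),(u1(321,167),(-40,40,46)),(u2(400,371),(-40,-40,46))]
Rh=lambda a:R.from_euler('z',a).as_matrix()
def fun(q): return np.ravel([proj(f,Rh(q[3])@np.array(l)+q[:3],"wrist")-u for u,l in P])
o=least_squares(fun,[HX,HY,0,HYAW]);print("housing",o.x.round(3),o.fun.round(1))
o2=least_squares(lambda q:fun([q[0],q[1],0,q[2]]),[HX,HY,HYAW]);print("housing z0",o2.x.round(3),o2.fun.round(1))
Rt=rot(s['tcp_rot']);Rc=Rt@np.diag([1.,-1,-1])
C=[(u1(543,213),(-75,35,6)),(u2(601,413),(-75,-35,6)),(u1(679,141),(-53,45,6))]
def fc(q): return np.ravel([proj(f,s['eef_pos']+Rc@(np.array(l)-q),"wrist")-u for u,l in C])
print("pred resid",fc(OFF).round(1)); o=least_squares(fc,OFF); print("off",o.x.round(2),o.fun.round(1))
E
python3 fit6.py
```

```text
housing [ 5.44753e+02  1.40417e+02 -2.82900e+00 -2.32000e-01] [ 0.2 -0.3  1.  -0.6 -0.2  0.1 -1.   0.9]
housing z0 [ 5.45144e+02  1.41126e+02 -2.33000e-01] [-0.1 -1.2  1.1  0.5 -0.1 -0.5 -0.7  1.7]
pred resid [-1.  -1.4 -1.  -1.  -0.5 -1.5]
off [-0.59  1.23 10.89] [-0.1  0.  -0.2 -0.1  0.2  0. ]
```

```bash
sed -i 's/HX,HY,HYAW=.*/HX,HY,HYAW=545.0,140.6,-0.2335/; s/^OFF=.*/OFF=np.array([-0.5,0.6,10.6])/' h.py; python3 - <<'E'
from h import *
from rig import r
s=r.sense(); print(cover_now(s))
p,Rt=tcp_for(15,zo_for(15,30),30); go(r,p,Rt,5)
E
```

```text
(array([6.100e+01, 1.000e-01, 1.131e+02]), array([  0.09, -30.12,  -0.07]))
5 x [-0.011, 0.0, 0.0006, -0.0002, -0.0004, -0.0002]
```

>>> arm_command(
  targets=[
    [-0.008, 0, 0.0006, 0, 0, 0],
    [-0.012, 0, 0.0006, 0, 0, 0],
    [-0.015, 0, 0.0006, 0, 0, 0],
    [-0.012, 0, 0.0006, 0, 0, 0],
    [-0.008, 0, 0.0006, 0, 0, 0],
    [0, 0, 0, 0, 0, 0],
    [0, 0, 0, 0, 0, 0],
    [0, 0, 0, 0, 0, 0],
  ],
)

```text
clock: 8.85
eef_pos: [554.7, 139.7, 92.0]
tcp_rot: [-3.14, -0.526, -0.234]
contact_force: [0.1, -0.8, -1.6]
opening: 0.102
```

```bash
python3 - <<'E'
from h import *
from rig import r
s=r.sense(); print(cover_now(s),s['contact_force'],s['qpos'].round(2))
p,Rt=tcp_for(-6,zo_for(-6,29),29); print(zo_for(15,30)); go(r,p,Rt,5)
E
python3 snap.py wrist w7
```

```text
(array([15.4,  0.8, 83.1]), array([  0.11, -30.15,  -0.06])) [ 0.10788095 -0.80548075 -1.64207869] [ 0.45  0.29  2.2  -0.97  0.39  1.54]
83.15896534380866
5 x [-0.005, 0.0002, 0.0001, -0.0003, -0.004, -0.0002]
8.9 [554.7 139.7  92.1] [-3.14  -0.526 -0.235] [ 0.7 -0.2 -2.1] 0.099
[489.5 231.3 238.6] [ 2.848 -0.527 -0.234]
```

View pics/w7.png

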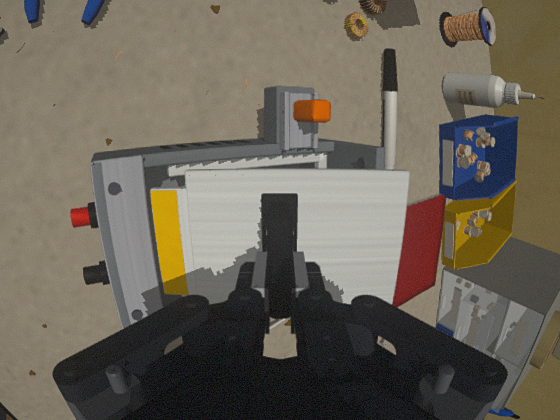

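>>> arm_command(
  targets=[
    [-0.005, 0.0002, 0.0001, 0, -0.004, 0],
    [-0.005, 0.0002, 0.0001, 0, -0.004, 0],
    [-0.005, 0.0002, 0.0001, 0, -0.004, 0],
    [-0.005, 0.0002, 0.0001, 0, -0.004, 0],
    [-0.005, 0.0002, 0.0001, 0, -0.004, 0],
    [0, 0, 0, 0, 0, 0],
    [0, 0, 0, 0, 0, 0],
  ],
)

```text
clock: 9.48
eef_pos: [532.4, 143.6, 78.3]
tcp_rot: [-3.141, -0.505, -0.234]
contact_force: [-0.4, 0.0, -2.4]
opening: 0.105
```

```bash
python3 - <<'E'
from h import *
from rig import r
s=r.sense(); print(cover_now(s),s['contact_force'],s['qpos'].round(2))
for a,x in ((20,-4),(12,-2),(5,-0.5)):
    th=np.radians(a); print(a, x, zo_for(x,a).round(1),"tip x",x-75*np.cos(th))
p,Rt=tcp_for(-4,zo_for(-4,20),20); go(r,p,Rt,6)
E
python3 snap.py wrist w8; python3 snap.py scene s8; python3 -c "
from h import *
i=cv2.imread('pics/s8.png'); cv2.imwrite('pics/s8h.png',crop(i,200,340,140,250,5))"
```

```text
(array([-7.4, -0.6, 69.3]), array([  0.04, -28.92,  -0.  ])) [-3.94969817e-01  3.07415594e-05 -2.40171779e+00] [ 0.47  0.29  2.23 -0.99  0.38  1.59]
20 -4 63.1 tip x -74.47694655894313
12 -2 57.0 tip x -75.36107005503543
5 -0.5 51.4 tip x -75.21460235688092
6 x [0.0003, -0.0001, 0.0012, -0.0001, -0.026, 0.0]
9.5333 [532.7 143.6  78.5] [-3.141 -0.505 -0.234] [-0.2  0.3 -1.6] 0.1
[470.3 234.6 226.6] [ 2.847 -0.505 -0.233]
9.5833 [532.8 143.6  78.6] [-3.14  -0.505 -0.234] [-0.1 -0.1 -2. ] 0.104
[  -19.2 -1069.    772.9] [-2.083 -0.012 -0.465]
```

View pics/w8.png

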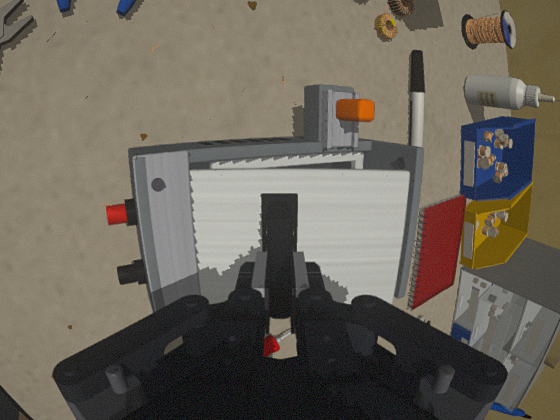

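View pics/s8h.png

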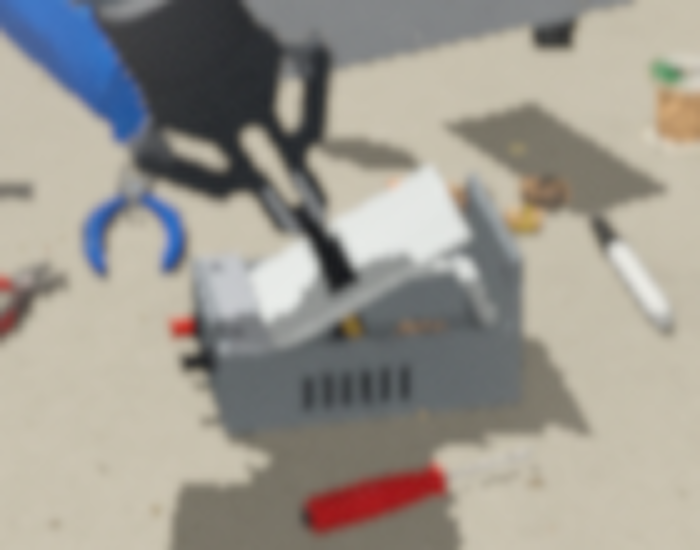

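The tongue is under the lip: the stripe is hidden behind the lip edge at col ~193, with no contact force. Now I'll level it in stages.

>>> arm_command(
  targets=[
    [0.0003, 0, 0.0012, 0, -0.026, 0],
    [0.0003, 0, 0.0012, 0, -0.026, 0],
    [0.0003, 0, 0.0012, 0, -0.026, 0],
    [0.0003, 0, 0.0012, 0, -0.026, 0],
    [0.0003, 0, 0.0012, 0, -0.026, 0],
    [0.0003, 0, 0.0012, 0, -0.026, 0],
    [0, 0, 0, 0, 0, 0],
    [0, 0, 0, 0, 0, 0],
  ],
)

```text
clock: 10.25
eef_pos: [537.8, 142.2, 73.0]
tcp_rot: [-3.14, -0.35, -0.235]
contact_force: [-0.7, 0.6, -1.6]
opening: 0.103
```

```bash
python3 - <<'E'
from h import *
from rig import r
s=r.sense(); print(cover_now(s),s['contact_force'],s['wrist_torque'],s['qpos'].round(2))
p,Rt=tcp_for(-2,zo_for(-2,12),12); go(r,p,Rt,6)
E
```

```text
(array([-3.3, -0.7, 63.2]), array([  0.07, -20.07,  -0.09])) [-0.69986237  0.60805726 -1.57143501] [0.09123268 0.31807591 0.00639884] [ 0.39  0.31  2.13 -0.47  0.46  1.02]
6 x [0.0002, -0.0001, 0.001, -0.0001, -0.0235, -0.0002]
```

>>> arm_command(
  targets=[
    [0.0002, -0.0001, 0.001, 0, -0.0235, 0],
    [0.0002, -0.0001, 0.001, 0, -0.0235, 0],
    [0.0002, -0.0001, 0.001, 0, -0.0235, 0],
    [0.0002, -0.0001, 0.001, 0, -0.0235, 0],
    [0.0002, -0.0001, 0.001, 0, -0.0235, 0],
    [0.0002, -0.0001, 0.001, 0, -0.0235, 0],
    [0, 0, 0, 0, 0, 0],
    [0, 0, 0, 0, 0, 0],
  ],
)

```text
clock: 10.92
eef_pos: [540.1, 142.0, 67.2]
tcp_rot: [-3.141, -0.209, -0.234]
contact_force: [0.0, -0.4, -2.7]
opening: 0.103
```

```bash
python3 - <<'E'
from h import *
from rig import r
s=r.sense(); print(cover_now(s),s['contact_force'],s['wrist_torque'],s['qpos'].round(2))
p,Rt=tcp_for(-.5,zo_for(-.5,5,0),5); go(r,p,Rt,5)
E
python3 snap.py wrist w9
```

```text
(array([-2.4, -0.4, 57. ]), array([ 1.000e-02, -1.199e+01, -4.000e-02])) [ 0.01564149 -0.40236393 -2.71686984] [ 0.0755087   0.16056125 -0.01573411] [ 0.33  0.35  2.03 -0.2   0.59  0.72]
5 x [0.0005, -0.0001, 0.0012, -0.0, -0.0244, -0.0001]
10.9667 [539.8 142.1  67.2] [-3.141 -0.209 -0.234] [ 0.3  0.5 -1.9] 0.103
[523.4 222.3 232.8] [ 2.846 -0.21  -0.234]
```

View pics/w9.png

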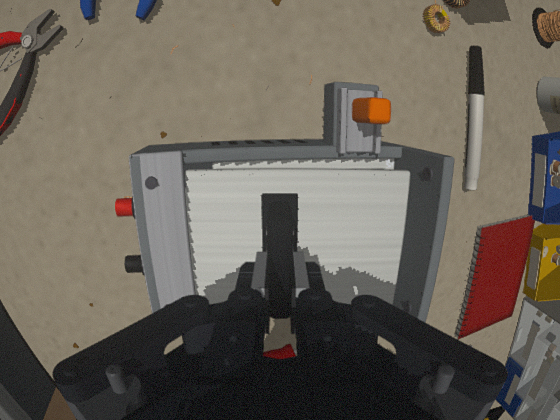

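>>> arm_command(
  targets=[
    [0.0005, -0.0001, 0.0012, 0, -0.0244, 0],
    [0.0005, -0.0001, 0.0012, 0, -0.0244, 0],
    [0.0005, -0.0001, 0.0012, 0, -0.0244, 0],
    [0.0005, -0.0001, 0.0012, 0, -0.0244, 0],
    [0.0005, -0.0001, 0.0012, 0, -0.0244, 0],
    [0, 0, 0, 0, 0, 0],
    [0, 0, 0, 0, 0, 0],
  ],
)

```text
clock: 11.55
eef_pos: [543.4, 141.8, 61.6]
tcp_rot: [-3.141, -0.087, -0.234]
contact_force: [0.3, 0.6, -2.3]
opening: 0.105
```

```bash
python3 - <<'E'
from h import *
from rig import r
s=r.sense(); print(cover_now(s),s['contact_force'],s['wrist_torque'],s['qpos'].round(2))
p,Rt=tcp_for(0,47,0); go(r,p,Rt,6)
E
python3 snap.py scene s9;python3 -c "
from h import *
i=cv2.imread('pics/s9.png'); cv2.imwrite('pics/s9h.png',crop(i,200,340,140,250,5))"
```

```text
(array([-0.4,  0.2, 51.1]), array([ 0.01, -4.99, -0.03])) [ 0.31580122  0.56164955 -2.30050231] [ 0.02585145  0.14291443 -0.04331063] [ 0.28  0.4   1.95 -0.06  0.72  0.56]
6 x [0.0002, 0.0, 0.0007, -0.0, -0.0145, -0.0001]
11.6 [543.2 141.8  61.7] [-3.141 -0.087 -0.234] [-0.1  0.1 -2. ] 0.105
[  -19.2 -1069.    772.9] [-2.083 -0.012 -0.465]
```

View pics/s9h.png

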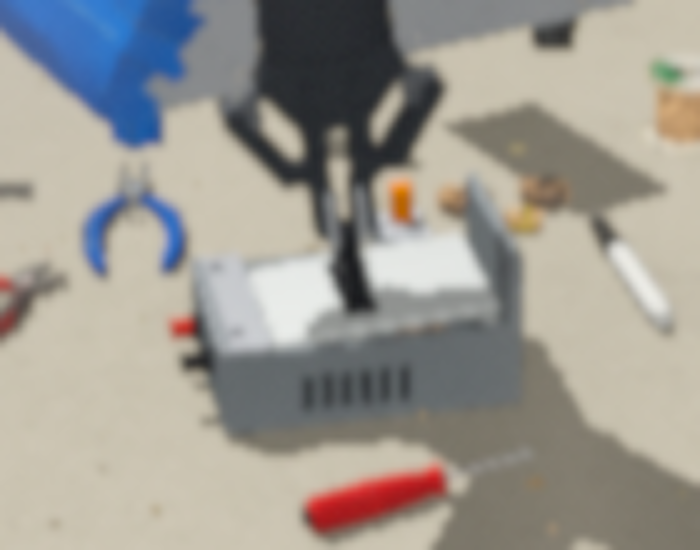

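>>> arm_command(
  targets=[
    [0.0002, 0, 0.0007, 0, -0.0145, 0],
    [0.0002, 0, 0.0007, 0, -0.0145, 0],
    [0.0002, 0, 0.0007, 0, -0.0145, 0],
    [0.0002, 0, 0.0007, 0, -0.0145, 0],
    [0.0002, 0, 0.0007, 0, -0.0145, 0],
    [0.0002, 0, 0.0007, 0, -0.0145, 0],
    [0, 0, 0, 0, 0, 0],
    [0, 0, 0, 0, 0, 0],
  ],
)

```text
clock: 12.27
eef_pos: [545.2, 141.6, 57.5]
tcp_rot: [-3.141, 0.001, -0.234]
contact_force: [1.0, 0.1, -1.4]
opening: 0.1
```

```bash
python3 - <<'E'
from h import *
from rig import r
s=r.sense(); print(cover_now(s),s['contact_force'],s['wrist_torque'],s['qpos'].round(2))
p,Rt=tcp_for(0,46,0); go(r,p,Rt,1)
E
```

```text
(array([ 0.5,  0.4, 46.9]), array([ 0.05,  0.06, -0.03])) [ 0.9942501   0.14866132 -1.38681402] [-0.05797282  0.02743197 -0.04471219] [0.25 0.44 1.88 0.   0.82 0.48]
1 x [-0.0005, 0.0004, 0.0009, -0.0009, 0.001, -0.0005]
```

>>> arm_command(
  targets=[
    [0, 0, 0.0005, 0, 0, 0],
    [0, 0, 0.0005, 0, 0, 0],
    [0, 0, 0, 0, 0, 0],
    [0, 0, 0, 0, 0, 0],
  ],
)

```text
clock: 12.6
eef_pos: [544.8, 141.8, 56.7]
tcp_rot: [-3.141, 0.001, -0.233]
contact_force: [0.4, -0.7, -2.2]
opening: 0.098
```

>>> arm_command(
  targets=[
    [0, 0, 0.0005, 0, 0, 0],
    [0, 0, 0, 0, 0, 0],
    [0, 0, 0, 0, 0, 0],
  ],
)

```text
clock: 12.85
eef_pos: [545.0, 141.8, 56.2]
tcp_rot: [-3.141, 0.001, -0.234]
contact_force: [0.4, -0.0, -1.9]
opening: 0.105
```

>>> arm_command(
  targets=[
    [0, 0, 0.0005, 0, 0, 0],
    [0, 0, 0, 0, 0, 0],
    [0, 0, 0, 0, 0, 0],
  ],
)

```text
clock: 13.1
eef_pos: [545.0, 141.8, 56.0]
tcp_rot: [-3.14, 0.001, -0.234]
contact_force: [-1.5, -0.4, 3.6]
opening: 0.099
```

>>> arm_command(
  targets=[
    [0, 0, 0.0005, 0, 0, 0],
    [0, 0, 0, 0, 0, 0],
    [0, 0, 0, 0, 0, 0],
  ],
)

```text
clock: 13.35
eef_pos: [545.1, 141.8, 56.0]
tcp_rot: [-3.14, 0.001, -0.234]
contact_force: [-3.0, -1.9, 9.7]
opening: 0.104
```

Contact comes at TCP z 56.0, which is 46 + the 10 mm at which it was gripped on the bench, so the cover is seated on the ledges. I'll check before letting go.

```bash
python3 snap.py wrist w10;python3 -c "
from h import *
i=cv2.imread('pics/w10.png'); cv2.imwrite('pics/w10h.png',crop(i,120,480,70,330,2.2))"
```

```text
13.4 [545.1 141.8  56. ] [-3.14e+00  1.00e-03 -2.34e-01] [-4.7 -0.6  9.3] 0.102
[562.4 213.8 225.3] [ 2.847  0.    -0.234]
```

View pics/w10h.png

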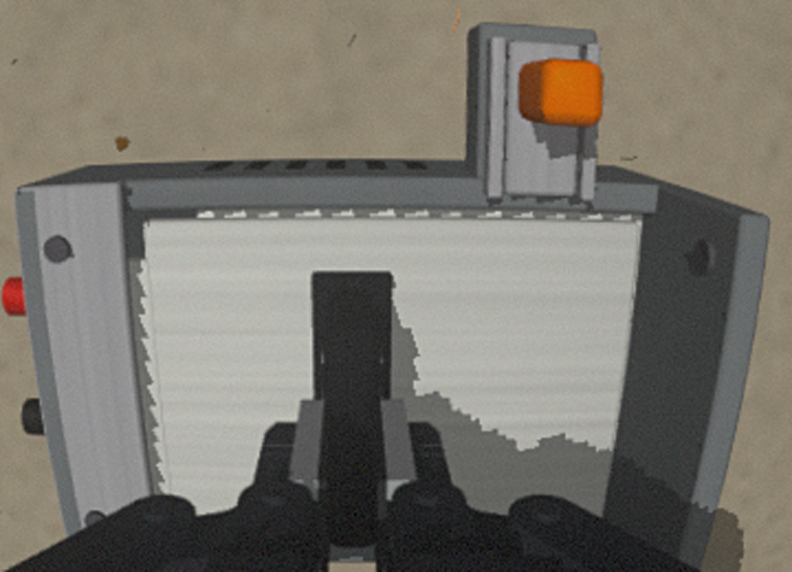

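>>> arm_command(
  targets=[
    [0, 0, -0.0006, 0, 0, 0],
    [0, 0, 0, 0, 0, 0],
    [0, 0, 0, 0, 0, 0],
    [0, 0, 0, 0, 0, 0],
  ],
)

```text
clock: 13.73
eef_pos: [545.1, 141.8, 56.0]
tcp_rot: [-3.141, 0.001, -0.234]
contact_force: [-2.1, -1.1, 4.9]
opening: 0.104
```

>>> arm_command(
  targets=[
    [0, 0, 0, 0, 0, 0],
    [0, 0, 0, 0, 0, 0],
    [0, 0, 0, 0, 0, 0],
    [0, 0, 0, 0, 0, 0],
    [0, 0, 0, 0, 0, 0],
    [0, 0, 0, 0, 0, 0],
  ],
  fingers=0.04,
)

```text
clock: 14.23
eef_pos: [545.0, 141.7, 55.7]
tcp_rot: [-3.141, 0.001, -0.234]
contact_force: [0.8, -0.1, 0.1]
opening: 0.466
```

>>> arm_command(
  targets=[
    [0, 0, -0.005, 0, 0, 0],
    [0, 0, -0.012, 0, 0, 0],
    [0, 0, -0.02, 0, 0, 0],
    [0, 0, -0.025, 0, 0, 0],
    [0, 0, -0.025, 0, 0, 0],
    [0, 0, -0.015, 0, 0, 0],
    [0, 0, 0, 0, 0, 0],
    [0, 0, 0, 0, 0, 0],
  ],
)

```text
clock: 14.9
eef_pos: [545.8, 141.8, 159.5]
tcp_rot: [-3.139, -0.002, -0.234]
contact_force: [-0.6, -1.0, -0.5]
opening: 0.471
```

```bash
python3 snap.py wrist w11;python3 -c "
from h import *
i=cv2.imread('pics/w11.png'); cv2.imwrite('pics/w11h.png',crop(i,120,480,70,330,2.2))"
```

```text
14.95 [545.  141.6 158.3] [-3.14   0.    -0.234] [-0.5  0.4 -1. ] 0.464
[562.7 213.7 329. ] [ 2.849e+00 -2.000e-03 -2.340e-01]
```

View pics/w11h.png

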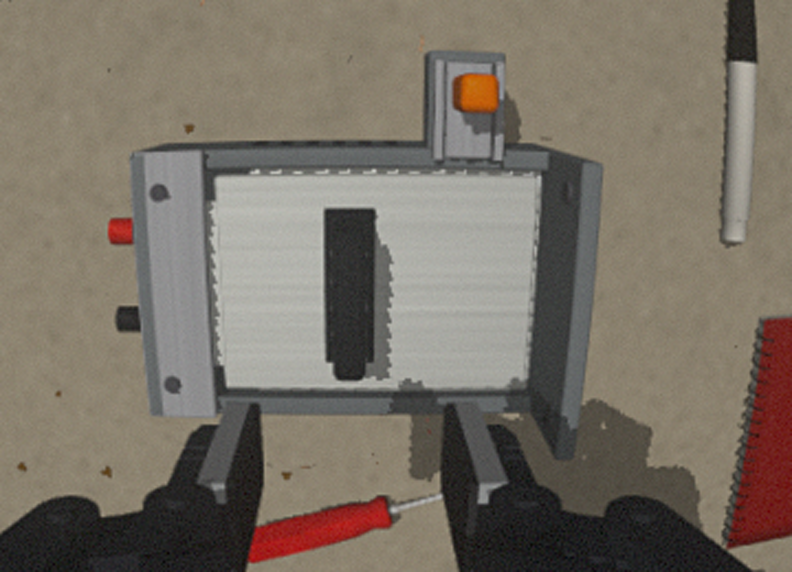

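```bash
python3 - <<'E'
from h import *
from rig import r
import pickle
f,s=pickle.load(open("pics/w11.pkl","rb")); hsv=cv2.cvtColor(f["image"],cv2.COLOR_BGR2HSV)
m=cv2.inRange(hsv,(8,200,215),(18,255,255)); m[150:]=0
x,y,w,h=cv2.boundingRect(cv2.findNonZero(m)); print(x,y,w,h)
Rh=R.from_euler('z',HYAW).as_matrix(); H=np.array([HX,HY,0])
for u in ((x+w/2,y+h/2),): print((Rh.T@(onplane(f,u,"wrist",83)-H)).round(1))
T=lambda a,b,z:(H+Rh@np.array([a,b,0])+[0,0,z])
go(r,T(45,108,120),down(HYAW),5)
print(T(45,108,66))
E
```

```text
0 0 0 0
[-282.7  222.3   83. ]
5 x [0.009, -0.0214, 0.0077, -0.0003, 0.0, -0.0]
[613.7682799  235.25687339  66.        ]
```

Mask too strict, but the knob reads by eye at crop (476,92), consistent with the earlier fit. I'll move over to its +y side with closed fingers.

>>> arm_command(
  targets=[
    [0.009, -0.0214, 0, 0, 0, 0],
    [0.009, -0.0214, 0.005, 0, 0, 0],
    [0.009, -0.0214, 0.01, 0, 0, 0],
    [0.009, -0.0214, 0.012, 0, 0, 0],
    [0.009, -0.0214, 0.012, 0, 0, 0],
    [0, 0, 0, 0, 0, 0],
    [0, 0, 0, 0, 0, 0],
    [0, 0, 0, 0, 0, 0],
    [0, 0, 0, 0, 0, 0],
  ],
  fingers=0.0,
  squeeze=30,
)

```text
clock: 15.7
eef_pos: [612.9, 234.5, 118.8]
tcp_rot: [-3.141, 0.001, -0.234]
contact_force: [-0.4, 0.0, 0.0]
opening: 0.0
```

```bash
python3 - <<'E'
from h import *
from rig import r
s=r.sense(); print(s['opening'],s['eef_pos'])
Rh=R.from_euler('z',HYAW).as_matrix(); H=np.array([HX,HY,0])
print((Rh.T@(s['eef_pos']-H)).round(1))
T=lambda a,b,z:(H+Rh@np.array([a,b,0])+[0,0,z])
go(r,T(45,108,66),down(HYAW),5)
E
python3 snap.py wrist w12
```

```text
0.00043995428300467275 [612.9103756  234.5335069  118.80379129]
[ 44.3 107.1 118.8]
5 x [0.0001, -0.0002, 0.0106, -0.0001, 0.0003, -0.0001]
15.75 [613.2 234.6 119.2] [-3.141e+00  1.000e-03 -2.340e-01] [ 0.2 -0.4  0.3] -0.004
[630.5 306.6 288.1] [ 2.847e+00  1.000e-03 -2.340e-01]
```

View pics/w12.png

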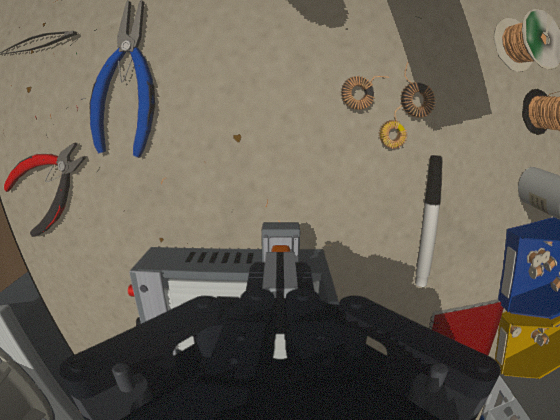

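>>> arm_command(
  targets=[
    [0, 0, 0.008, 0, 0, 0],
    [0, 0, 0.012, 0, 0, 0],
    [0, 0, 0.014, 0, 0, 0],
    [0, 0, 0.012, 0, 0, 0],
    [0, 0, 0.007, 0, 0, 0],
    [0, 0, 0, 0, 0, 0],
    [0, 0, 0, 0, 0, 0],
  ],
)

```text
clock: 16.33
eef_pos: [613.1, 235.2, 65.0]
tcp_rot: [-3.141, 0.002, -0.234]
contact_force: [0.0, 0.7, -0.0]
opening: -0.001
```

```bash
cat > st.py <<'E'
from h import *
from rig import r
s=r.sense()
Rh=R.from_euler('z',HYAW).as_matrix(); H=np.array([HX,HY,0])
print(s['clock'],"tcp in housing",(Rh.T@(s['eef_pos']-H)).round(1),"F housing",(Rh.T@s['contact_force']).round(1))
E
python3 st.py; python3 snap.py wrist w13
```

```text
16.3333 tcp in housing [ 44.4 107.8  65. ] F housing [-0.1  0.7 -0. ]
16.3833 [613.6 235.4  65.7] [-3.141e+00  1.000e-03 -2.340e-01] [-0.1  0.5 -0.1] 0.0
[630.7 307.3 234.2] [ 2.846e+00  2.000e-03 -2.340e-01]
```

View pics/w13.png

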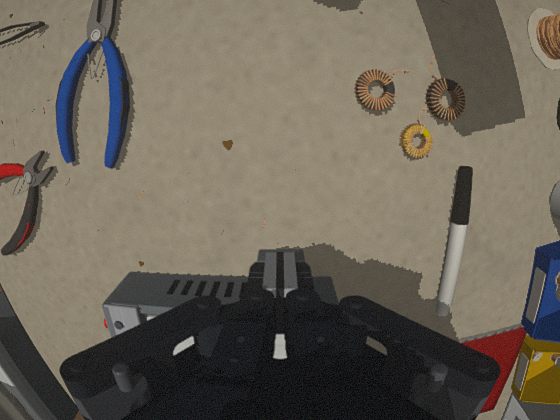

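>>> arm_command(
  targets=[
    [0, 0.004, 0, 0, 0, 0],
    [0, 0.004, 0, 0, 0, 0],
    [0, 0.003, 0, 0, 0, 0],
    [0, 0.003, 0, 0, 0, 0],
    [0, 0.002, 0, 0, 0, 0],
    [0, 0.002, 0, 0, 0, 0],
    [0, 0.002, 0, 0, 0, 0],
  ],
)

```text
clock: 16.97
eef_pos: [608.9, 215.7, 66.0]
tcp_rot: [-3.14, 0.001, -0.234]
contact_force: [0.0, -0.2, -0.4]
opening: 0.004
```

```bash
python3 st.py
```

```text
16.9667 tcp in housing [44.8 87.9 66. ] F housing [ 0.1 -0.2 -0.4]
```

No contact force yet where I expected it, so I'm checking with pictures.

```bash
python3 snap.py scene s14; python3 snap.py wrist w14; python3 -c "
from h import *
i=cv2.imread('pics/s14.png'); cv2.imwrite('pics/s14h.png',crop(i,210,350,120,240,5))
i=cv2.imread('pics/w14.png'); cv2.imwrite('pics/w14h.png',crop(i,180,380,210,350,4))"; python3 st.py
```

```text
17.0167 [608.8 215.4  65.9] [-3.141e+00  1.000e-03 -2.340e-01] [ 0.2 -0.4  0.4] -0.004
[  -19.2 -1069.    772.9] [-2.083 -0.012 -0.465]
17.0667 [608.8 215.6  65.9] [-3.141e+00  1.000e-03 -2.340e-01] [-0.3  0.4  0.1] 0.0
[626.2 287.5 235.2] [ 2.847  0.    -0.234]
17.0667 tcp in housing [44.7 87.7 65.9] F housing [-0.4  0.3  0.1]
```

View pics/s14h.png

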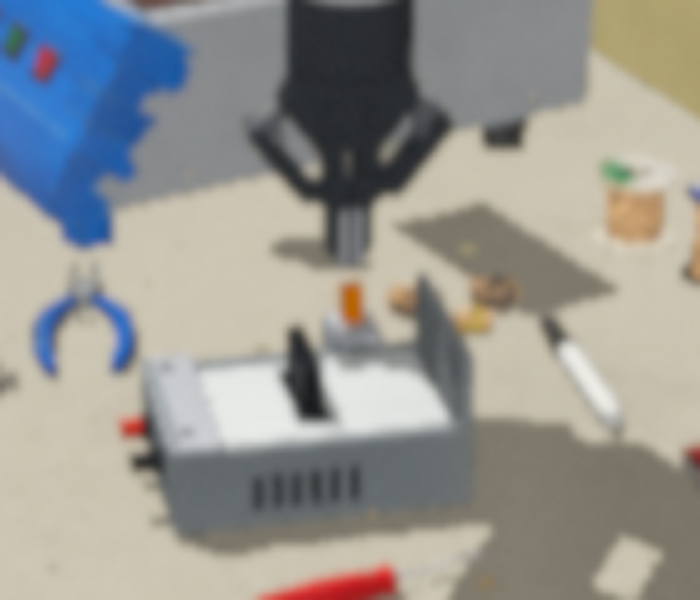

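View pics/w14h.png

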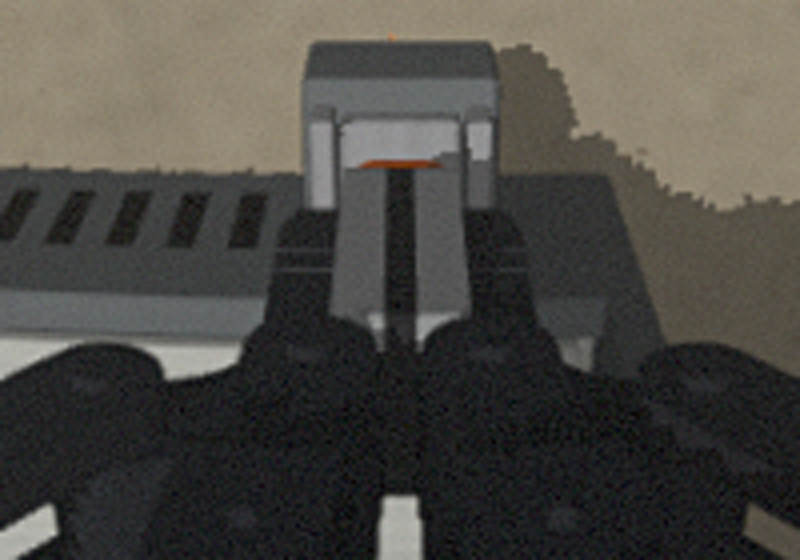

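```bash
python3 - <<'E'
from h import *
import pickle
f,s=pickle.load(open("pics/s14.pkl","rb")); Rh=R.from_euler('z',HYAW).as_matrix(); H=np.array([HX,HY,0])
w,_=pickle.load(open("pics/w14.pkl","rb"))
g=lambda p:(proj(f,p,"scene")-[210,120])*5
k=lambda p:(proj(w,p,"wrist")-[180,210])*4
print("tcp",g(s['eef_pos']),k(s['eef_pos']))
for q in [(45,78,83),(45,71,83),(45,85,83),(45,85,59),(45,71,59),(45,94,53.5),(45,56,83)]: print(q,g(Rh@q+H).round(),k(Rh@q+H).round())
E
```

```text
tcp [344.97219921 298.16919828] [396.83044262 148.38545888]
(45, 78, 83) [349. 279.] [399. 265.]
(45, 71, 83) [352. 284.] [399. 310.]
(45, 85, 83) [346. 274.] [399. 218.]
(45, 85, 59) [346. 310.] [399. 145.]
(45, 71, 59) [351. 321.] [399. 229.]
(45, 94, 53.5) [343. 312.] [399.  75.]
(45, 56, 83) [357. 295.] [399. 401.]
```

```bash
python3 - <<'E'
from h import *
import pickle
f,s=pickle.load(open("pics/s14.pkl","rb"))
Rt=rot(s['tcp_rot']); p=s['eef_pos']
w,sw=pickle.load(open("pics/w14.pkl","rb"))
for yy in (-11,0,11):
  for zz in (0,-10,-19,-30): 
    q=p+Rt@[0,yy,zz]; print("tool",yy,zz,((proj(f,q,"scene")-[210,120])*5).round(),((proj(w,q,"wrist")-[180,210])*4).round())
E
python3 -c "
from h import *
i=cv2.imread('pics/s14.png'); cv2.imwrite('pics/s14i.png',crop(i,255,305,150,200,12))
i=cv2.imread('pics/s4.png'); cv2.imwrite('pics/s4i.png',crop(i,315,375,185,245,10))"
```

```text
tool -11 0 [341. 290.] [397.  76.]
tool -11 -10 [341. 275.] [397. 102.]
tool -11 -19 [341. 262.] [397. 129.]
tool -11 -30 [341. 245.] [397. 165.]
tool 0 0 [345. 298.] [397. 148.]
tool 0 -10 [345. 283.] [397. 178.]
tool 0 -19 [345. 270.] [397. 208.]
tool 0 -30 [345. 253.] [397. 248.]
tool 11 0 [349. 306.] [397. 218.]
tool 11 -10 [349. 291.] [397. 250.]
tool 11 -19 [349. 278.] [397. 282.]
tool 11 -30 [349. 261.] [397. 325.]
```

View pics/s14i.png

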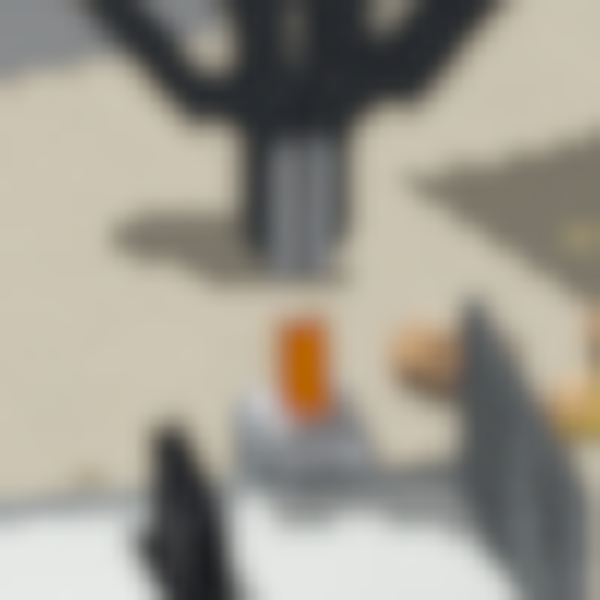

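View pics/s4i.png

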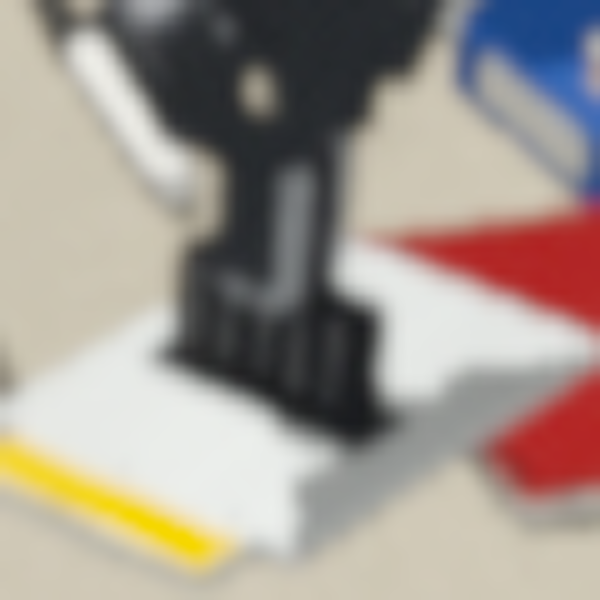

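Both pictures show the visible fingertips about 25–28 mm short of the reported TCP: they end at scene row ~173, where the TCP projects to row ~180. They are above the knob and haven't touched it. I'll back out, go lower, and try again.

>>> arm_command(
  targets=[
    [0, -0.008, 0, 0, 0, 0],
    [0, -0.008, 0, 0, 0, 0],
    [0, -0.007, 0, 0, 0, 0],
    [0, 0, 0, 0, 0, 0],
    [0, 0, 0.005, 0, 0, 0],
    [0, 0, 0.006, 0, 0, 0],
    [0, 0, 0.006, 0, 0, 0],
    [0, 0, 0.005, 0, 0, 0],
    [0, 0, 0, 0, 0, 0],
    [0, 0, 0, 0, 0, 0],
  ],
)

```text
clock: 17.9
eef_pos: [613.8, 238.0, 43.2]
tcp_rot: [-3.141, 0.002, -0.234]
contact_force: [0.7, 0.2, 0.1]
opening: 0.002
```

```bash
python3 st.py; python3 snap.py scene s15; python3 snap.py wrist w15; python3 -c "
from h import *
i=cv2.imread('pics/s15.png'); cv2.imwrite('pics/s15i.png',crop(i,255,305,150,200,10))
i=cv2.imread('pics/w15.png'); cv2.imwrite('pics/w15h.png',crop(i,180,380,210,350,4))"
```

```text
17.9 tcp in housing [ 44.4 110.6  43.2] F housing [0.6 0.4 0.1]
17.95 [614.2 238.1  43.7] [-3.141e+00  1.000e-03 -2.340e-01] [ 0.2 -0.  -0. ] -0.003
[  -19.2 -1069.    772.9] [-2.083 -0.012 -0.465]
18.0 [614.4 238.2  44. ] [-3.141e+00  1.000e-03 -2.340e-01] [-0.5 -0.4 -0.3] 0.005
[631.6 310.2 213. ] [ 2.847e+00  1.000e-03 -2.340e-01]
```

View pics/s15i.png

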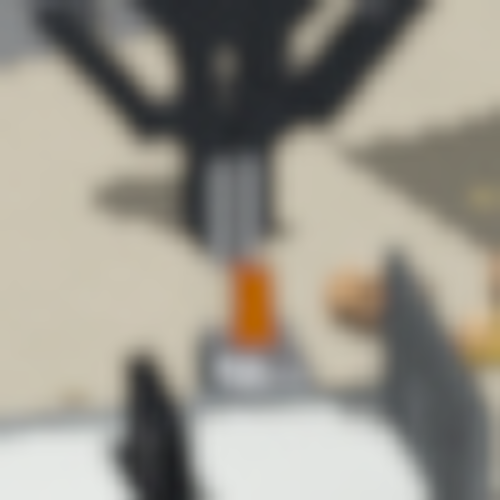

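View pics/w15h.png

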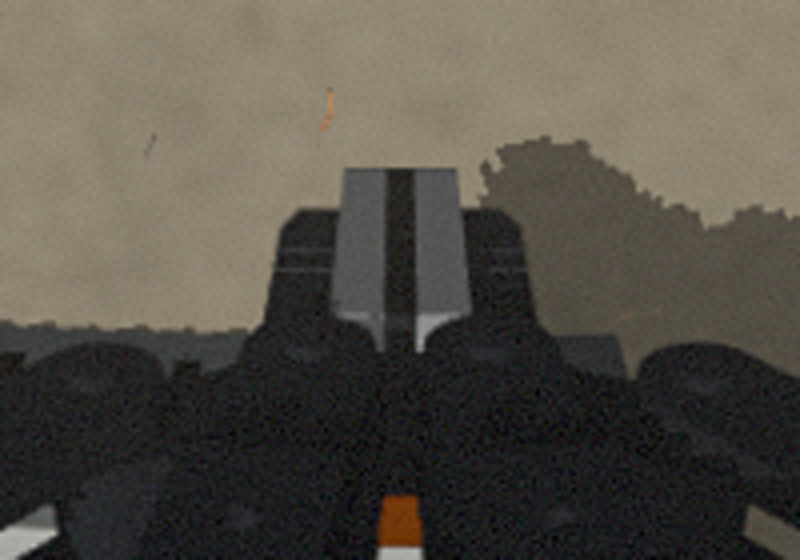

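>>> arm_command(
  targets=[
    [0, 0.003, 0.003, 0, 0, 0],
    [0, 0.003, 0.002, 0, 0, 0],
    [0, 0.003, 0, 0, 0, 0],
    [0, 0.003, 0, 0, 0, 0],
    [0, 0.002, 0, 0, 0, 0],
    [0, 0, 0, 0, 0, 0],
  ],
)

```text
clock: 18.5
eef_pos: [610.9, 224.1, 39.0]
tcp_rot: [-3.141, 0.001, -0.234]
contact_force: [-0.2, -1.0, 0.1]
opening: 0.001
```

```bash
python3 st.py
```

```text
18.5 tcp in housing [44.8 96.5 39. ] F housing [ 0.  -1.   0.1]
```

>>> arm_command(
  targets=[
    [0, 0.002, 0, 0, 0, 0],
    [0, 0.002, 0, 0, 0, 0],
    [0, 0.002, 0, 0, 0, 0],
  ],
)

```text
clock: 18.75
eef_pos: [609.8, 219.2, 39.1]
tcp_rot: [-3.14, 0.0, -0.234]
contact_force: [-0.4, 2.5, -0.4]
opening: 0.001
```

```bash
python3 st.py
```

```text
18.75 tcp in housing [44.9 91.5 39.1] F housing [-1.   2.3 -0.4]
```

>>> arm_command(
  targets=[
    [0, 0.002, 0, 0, 0, 0],
    [0, 0.002, 0, 0, 0, 0],
    [0, 0.002, 0, 0, 0, 0],
    [0, 0.002, 0, 0, 0, 0],
    [0, 0.002, 0, 0, 0, 0],
    [0, 0.002, 0, 0, 0, 0],
    [0, 0, 0, 0, 0, 0],
  ],
)

```text
clock: 19.33
eef_pos: [606.8, 206.8, 39.0]
tcp_rot: [-3.141, 0.001, -0.234]
contact_force: [1.4, 0.8, 0.5]
opening: 0.003
```

```bash
python3 st.py
```

```text
19.3333 tcp in housing [44.8 78.7 39. ] F housing [1.1 1.1 0.5]
```

>>> arm_command(
  targets=[
    [0, 0.0015, 0, 0, 0, 0],
    [0, 0.0015, 0, 0, 0, 0],
    [0, 0, 0, 0, 0, 0],
  ],
)

```text
clock: 19.58
eef_pos: [606.1, 204.0, 38.9]
tcp_rot: [-3.141, 0.001, -0.234]
contact_force: [1.3, 1.0, 1.1]
opening: 0.001
```

```bash
python3 st.py
```

```text
19.5833 tcp in housing [44.8 75.8 38.9] F housing [1.  1.3 1.1]
```

>>> arm_command(
  targets=[
    [0, 0.001, 0, 0, 0, 0],
    [0, 0.001, 0, 0, 0, 0],
    [0, 0, 0, 0, 0, 0],
  ],
)

```text
clock: 19.83
eef_pos: [605.7, 202.2, 38.9]
tcp_rot: [-3.141, 0.001, -0.234]
contact_force: [1.1, 0.6, 1.9]
opening: -0.002
```

>>> arm_command(
  targets=[
    [0, 0.001, 0, 0, 0, 0],
    [0, 0.0005, 0, 0, 0, 0],
    [0, 0, 0, 0, 0, 0],
  ],
)

```text
clock: 20.08
eef_pos: [605.6, 201.8, 38.9]
tcp_rot: [-3.139, 0.0, -0.234]
contact_force: [1.5, 7.0, -0.2]
opening: -0.004
```

```bash
python3 st.py;  python3 snap.py scene s16; python3 -c "
from h import *
i=cv2.imread('pics/s16.png'); cv2.imwrite('pics/s16i.png',crop(i,225,325,150,225,8))"
```

```text
20.0833 tcp in housing [44.8 73.6 38.9] F housing [-0.1  7.1 -0.2]
20.1333 [605.6 201.8  38.9] [-3.139  0.    -0.234] [0.7 6.1 0.3] -0.0
[  -19.2 -1069.    772.9] [-2.083 -0.012 -0.465]
```

View pics/s16i.png

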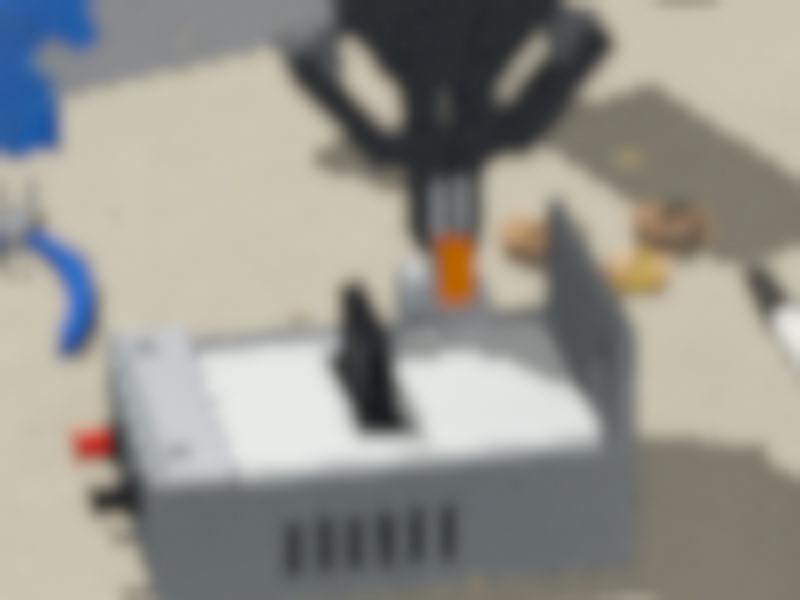

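>>> arm_command(
  targets=[
    [0, 0.001, 0, 0, 0, 0],
    [0, 0.0005, 0, 0, 0, 0],
    [0, 0, 0, 0, 0, 0],
  ],
)

```text
clock: 20.38
eef_pos: [605.6, 201.7, 39.0]
tcp_rot: [-3.137, -0.0, -0.234]
contact_force: [2.9, 13.0, -2.0]
opening: 0.0
```

```bash
python3 st.py
```

```text
20.3833 tcp in housing [44.8 73.5 39. ] F housing [-0.2 13.3 -2. ]
```

Hard stop: the force rises to 13 N with no further travel. I'll retreat and check.

>>> arm_command(
  targets=[
    [0, -0.004, 0, 0, 0, 0],
    [0, -0.01, 0, 0, 0, 0],
    [0, -0.012, 0, 0, 0, 0],
    [0, -0.01, 0, 0, 0, 0],
    [0, 0, -0.01, 0, 0, 0],
    [0, 0, -0.025, 0, 0, 0],
    [0, 0, -0.035, 0, 0, 0],
    [0, 0, -0.035, 0, 0, 0],
    [0, 0, -0.03, 0, 0, 0],
    [0, 0.03, -0.015, 0, 0, 0],
    [0, 0.035, 0, 0, 0, 0],
    [0, 0.035, 0, 0, 0, 0],
    [0, 0.035, 0, 0, 0, 0],
    [0, 0.03, 0, 0, 0, 0],
    [0, 0, 0, 0, 0, 0],
    [0, 0, 0, 0, 0, 0],
    [0, 0, 0, 0, 0, 0],
  ],
)

```text
clock: 21.8
eef_pos: [575.5, 74.0, 189.4]
tcp_rot: [-3.14, 0.0, -0.234]
contact_force: [0.7, 0.4, 0.9]
opening: 0.001
```

```bash
python3 st.py; python3 snap.py wrist w17; python3 snap.py top t17; python3 snap.py scene s17; python3 -c "
from h import *
i=cv2.imread('pics/w17.png'); print(i.shape)
i=cv2.imread('pics/t17.png'); cv2.imwrite('pics/t17h.png',crop(i,145,400,140,285,3))"
```

```text
21.8 tcp in housing [ 45.1 -57.8 189.4] F housing [0.6 0.5 0.9]
21.85 [575.6  74.5 189.2] [-3.14   0.    -0.233] [ 0.2 -0.1  0.2] 0.002
[592.8 146.  358.8] [ 2.848 -0.    -0.234]
21.9 [575.5  74.7 189. ] [-3.14   0.    -0.233] [ 0.3  0.2 -0.2] -0.003
[ 416.4   21.1 1538. ] [-3.073 -0.02  -1.565]
21.95 [575.4  74.8 188.8] [-3.14e+00  1.00e-03 -2.32e-01] [ 0.1  1.  -0.8] 0.003
[  -19.2 -1069.    772.9] [-2.083 -0.012 -0.465]
(420, 560, 3)
```

View pics/w17.png

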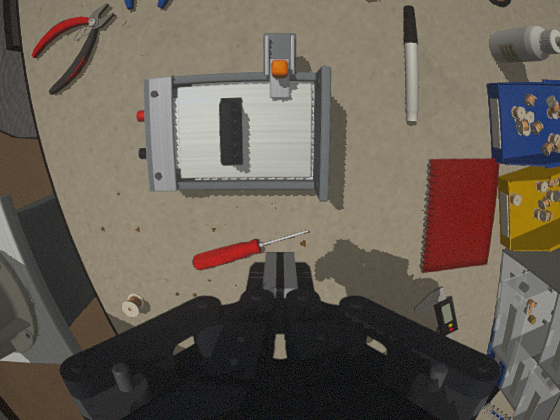

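View pics/t17h.png

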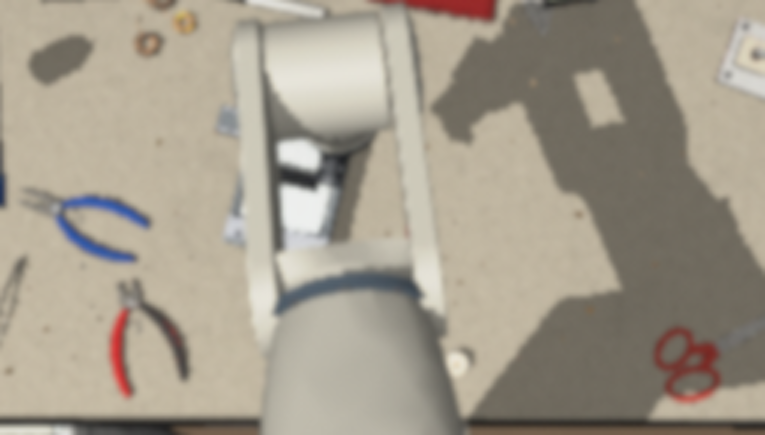

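View pics/s17.png

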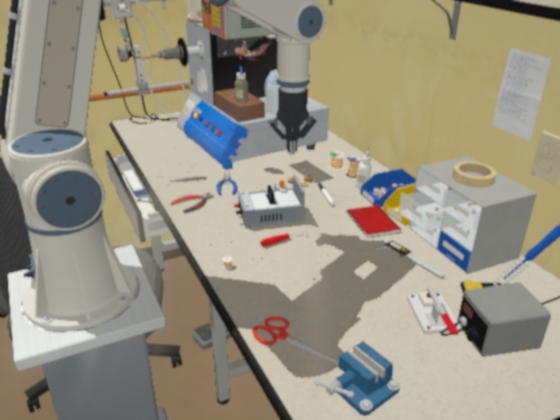

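```bash
python3 - <<'E'
from h import *
import pickle
f,s=pickle.load(open("pics/w17.pkl","rb")); i=f["image"]; cv2.imwrite("pics/w17h.png",crop(i,140,340,25,165,4))
hsv=cv2.cvtColor(i,cv2.COLOR_BGR2HSV); m=cv2.inRange(hsv,(5,170,170),(18,255,255)); m[100:]=0; m[:,:250]=0; m[:,310:]=0
x,y,w,h=cv2.boundingRect(cv2.findNonZero(m)); print(x,y,w,h)
Rh=R.from_euler('z',HYAW).as_matrix(); H=np.array([HX,HY,0])
print("knob",(Rh.T@(onplane(f,(x+w/2,y+h/2),"wrist",83)-H)).round(1))
E
```

```text
272 60 14 13
knob [44.9 56.  83. ]
```

View pics/w17h.png

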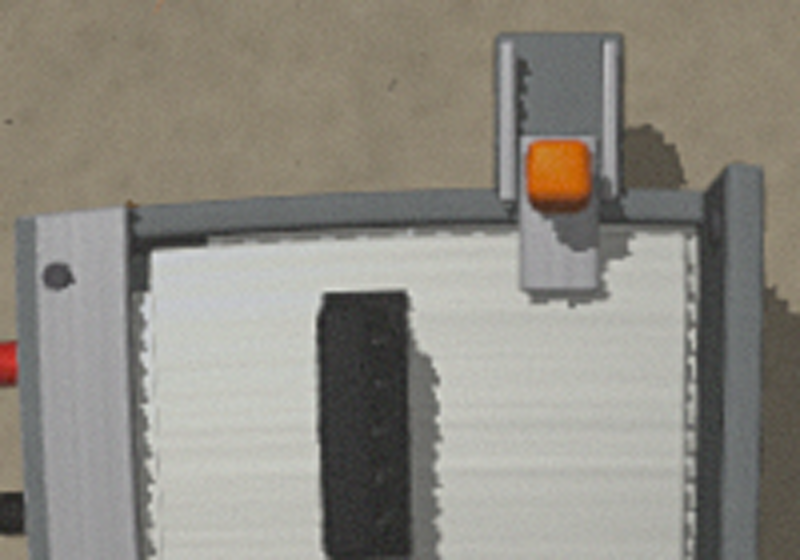

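The knob is at y = 56.0 mm (fully closed) and the bolt lies over the cover's edge. Nothing is touching, so I'm handing in.

```bash
python3 -c "
from rig import r
s=r.sense();print(s['clock'],s['contact_force'].round(1)); print(r.sign_off())"
```

```text
21.95 [ 0.1  1.  -0.8]
the job is handed in; nothing more can be done
None
```

The cover is in its recess with its tongue under the lip, the latch is fully across, and the job is handed in at 21.95 s of the 58 s allowed.

- **Cover:** I gripped it by the black rib, tilted it 30°, slid the tongue under the lip and levelled it in stages. It first touched the ledges at TCP z 56.0 mm, which is the 46 mm ledge height plus the 10 mm at which I had gripped it. I pressed lightly (about 10 N), opened the fingers and backed off.
- **Latch:** I pushed the knob with closed fingers until it stopped moving, with the force rising to 13 N.
- **Last checks:** The wrist picture puts the knob at (44.9, 56.0) mm in the housing's frame, which is the full 22 mm of travel. The bolt lies over the cover's edge and the cover looks flat. The arm is clear, with contact force around 1 N (noise level). No bystander tool visible in the last pictures looked disturbed, but I did not measure them; the arm hid much of the housing in the last top view.

**What disagreed:**
- In two views the closed fingertips end about 25–28 mm short of the reported TCP. My first push passed above the knob without touching it, and I redid it lower. It also means the rib was probably gripped only near its top, but it held throughout.
- The gripper read about 9 mm opening on the 12 mm rib.

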